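# Load the lens-bonding jig and let its ratcheted pressure bar down

## Robot

A 6-joint arm with a two-finger parallel gripper is mounted at the origin on a cart in front of the work surface, level with it; the furniture and walls round the work are solid. World frame = base frame: x ahead of the robot, y to its left, z up, the work surface at z = 0. Lengths are in mm, angles in rad, forces in N, time in s.
With the tool pointing down it reaches from about 375 to 825 mm from the base axis. Payload 5.5 kg.
Tool frame: the origin (TCP) lies at the very end of the fingers, on their centre line; the grasp point (between the pads) lies 19 mm behind it; z points along the fingers, y is the line along which they close (so a half turn about z gives the same grasp; the last joint's range is limited). The gripper opens to 85 mm and grips with 20 to 120 N. Pads are 22 mm wide; open, the fingers measure 114 mm over their backs; the gripper's body (76 mm by 85 mm) begins 54 mm behind the grasp point. The pads swing forward as they close: fully open they stand 13 mm farther back than shut.
Start: joints at [1.343, 0.314, -0.047, 1.21, 0, 1.571], TCP at [135.498, 584.496, 231.299] pointing down, gripper open.
Joint ranges: [-2.67, 2.67], [-0.69, 1.73], [-1.03, 1.25], [-2.08, 2.16], [-1.42, 1.45], [-3.14, 3.14]. Speed limits (rad/s): [2.39, 2.39, 3.01, 3.14, 3.14, 3.14].

## Interface

Orientations are given as a unit quaternion [w, x, y, z].
In Python, from workcell import arm gives the robot as it stands.
- The arm moves only by the tool apply_moves, never from a script. Its argument "moves" is a list of rows, each an object of numbers: "tx", "ty", "tz": the shift along the tool's x, y, z in m; "yaw": the turn about the tool's z in rad. A call has 1 to 20 rows; each row shifts and turns the commanded pose from where the row before left it, along the tool's axes as they then stand; what a row does not reach is not made up. A row lasts 1/8 s, in which the tool goes at most 62.5 mm and 10.7 degrees, less where a joint would pass 70% of its speed; a pose out of reach is approached as far as the arm can. A call with a gripper value outside its range is refused whole. "gripper" is the opening in per cent of the stroke, from 0 (shut) to 100 (fully open), set as the call begins (left out, the last holds). The fingers move at their own pace and stop on an object; "force" is the grip in N (left out, the last holds). Time passes only in rows, so rows that do not move let the fingers close. It gives the time, the measured TCP pose, the force, the opening and the grip force at its end, in the units of the state.
- arm.sense(): the state, without advancing time (a new reading comes with each control period).
- arm.get_image(name): name is "side" or "top" or "wrist"; returns the picture (480x640x3 uint8, red, green, blue); there is no depth.
- arm.camera_info(name): a dict with "mtx" (3x3 intrinsics, pixels), "R" (3x3) and "t" (3): a world point X has camera coordinates R X + t; the wrist camera has in their place "hand_eye" (4x4, takes a point from camera to tool coordinates, whose origin is the TCP and whose axes are the flange's). Camera axes: x right, y down, z forward; pixel columns grow to the right and rows downward; lengths in mm; the calibration is good to about 2 mm. A picture is of the moment at which its call begins: read the wrist's pose just before it. camera_info takes no time and is no camera call.
- arm.close_job(): hands the job in; it is judged then, once.
The state is a dict: "time": time; "joint_positions": joint angles; "qd": joint speeds; "effort": joint torques, N m; "ee_pos": TCP position; "tool_rot": TCP orientation; "ft_force": force on the tool from outside, world axes, zero at the start; "wrist_torque": the same for the moment, N m; "grip_width": opening from 0.0 (shut) to 1.0 (fully open); "grip_force": force on a finger pad.
Only numpy, scipy, OpenCV 4.12 (cv2) and the standard library are available. Lean on these libraries where they do the work, as an engineer would, in place of code of your own. Each camera call takes 0.05 s, during which the arm holds its last target. There are 200 camera calls.

## Task

Push every blue-ringed lens cell home in a nest of its own on the bonding jig, so that it sits flat against both dowel pins with the spring plunger behind it, and put every amber or green cell into the stock tray of its colour. Once all the blue cells are home, lift the red-knobbed pawl clear of the ratchet wheel and hold it up while the pressure bar swings down onto the cells, then let the pawl drop back into the teeth. Leave the syringe, the tweezers and the bottle where they are.

Things in the scene. Friction and masses are not known exactly. Their poses are not given: they have to be found in the camera images.
- jig: grey bonding jig, fixed, yaw up to 0.15 rad: plate 12 mm thick, x -80 to +102, y -174 to +128 mm. Origin on the bench below the middle nest; x = direction in which cells are pushed home (away from the robot), y = left along the nests. Behind the nests, at x 75, z 42, is the pressure bar's shaft between bearing blocks 58 mm high; at y -142 the ratchet wheel (28 mm radius) and pawl.
- nest_1 (a point): left nest: point on the plate's top under the axis of a cell at home; axes as the jig's. Offsets in mm from it, the same in each nest: a cell at home touches two ground, slippery steel dowel pins (6 mm thick, 10 mm high) at (18.8, 13.2) and (0, -23), and the ball nose of a sprung plunger at (-13.8, 19.7).
- nest_2 (a point): middle nest, like nest_1, 75 mm to its right. Plunger: 8 mm ball nose, 6.5 mm above the plate, slides along y against 1 to 2 N; when free it stands 1.2 mm nearer the nest than with a cell at home. A cell pushed along +x cams it aside and it snaps in behind, drawing the cell the last few mm onto the pins. Its black housing, 13 mm high, stands at x -20 to -7, y 30 to 47 mm.
- nest_3 (a point): right nest, like nest_1, 75 mm to the right of nest_2. A fence 6 mm high leads into each nest on its right: its face is at y -20.5 from x -40 to -14 mm from the nest's centre, flaring out to y -30 at x -71.
- load_1 (a point): clear place on the plate's top, 46 mm in front of nest_1 (towards the robot), where a cell can be set down flat (a few mm to either side will do) and let go; from there it is pushed along the jig's +x, low on its rim, into the nest until it stops
- load_2 (a point): clear place on the plate's top, 46 mm in front of nest_2 (towards the robot), where a cell can be set down flat (a few mm to either side will do) and let go; from there it is pushed along the jig's +x, low on its rim, into the nest until it stops
- load_3 (a point): clear place on the plate's top, 46 mm in front of nest_3 (towards the robot), where a cell can be set down flat (a few mm to either side will do) and let go; from there it is pushed along the jig's +x, low on its rim, into the nest until it stops
- pressure_bar (a joint): grey pressure bar that swings on the jig's rear shaft, 75 mm long with a rubber pad over each nest: 0 rad = pads down on the 16 mm high cells at home (without cells it sinks to -0.12), larger = raised; starts raised at 1.5 to 2.05 rad, where a ratchet holds it. A spring and a damper swing it down by itself in 2 to 3 s while the pawl is lifted; it presses with a few newtons.
- pawl (a joint): steel pawl on a pivot 45 mm towards the robot (-x of the jig) from its knob and 27 mm lower, pivot axis along the jig's y. 0 rad = nose in the teeth of the wheel (up to 0.08 when it rides on a tooth), larger = lifted; clear of the teeth above 0.13, stop at 0.75. It falls back by itself when let go.
- pawl_knob (a point): middle of the red upright knob on the pawl (14 mm in diameter, 26 mm high; about 100 mm above the bench, nothing beside it within 25 mm at its height); lifting it 10 to 15 mm, in an arc about the pivot, lifts the pawl clear; needs a few newtons. Axes turn with the pawl.
- blue_1: lens cell: a round black barrel, 40 mm in diameter and 16 mm high, about 90 g, its upper half and top rim blue, with a glass lens recessed in the top; origin at the centre of its underside, z up along its axis. To be clamped in a nest of the jig, any nest; may be absent.
- blue_2: lens cell: a round black barrel, 40 mm in diameter and 16 mm high, about 90 g, its upper half and top rim blue, with a glass lens recessed in the top; origin at the centre of its underside, z up along its axis. To be clamped in a nest of the jig, any nest; may be absent.
- blue_3: lens cell: a round black barrel, 40 mm in diameter and 16 mm high, about 90 g, its upper half and top rim blue, with a glass lens recessed in the top; origin at the centre of its underside, z up along its axis. To be clamped in a nest of the jig, any nest; may be absent.
- amber_1: lens cell: a round black barrel, 40 mm in diameter and 16 mm high, about 90 g, its upper half and top rim amber (orange-yellow), with a glass lens recessed in the top; origin at the centre of its underside, z up along its axis. Belongs in the amber tray; may be absent.
- amber_2: lens cell: a round black barrel, 40 mm in diameter and 16 mm high, about 90 g, its upper half and top rim amber (orange-yellow), with a glass lens recessed in the top; origin at the centre of its underside, z up along its axis. Belongs in the amber tray; may be absent.
- green_1: lens cell: a round black barrel, 40 mm in diameter and 16 mm high, about 90 g, its upper half and top rim green, with a glass lens recessed in the top; origin at the centre of its underside, z up along its axis. Belongs in the green tray; may be absent.
- green_2: lens cell: a round black barrel, 40 mm in diameter and 16 mm high, about 90 g, its upper half and top rim green, with a glass lens recessed in the top; origin at the centre of its underside, z up along its axis. Belongs in the green tray; may be absent.
- amber_tray: open stock tray of amber plastic (orange-yellow) with a black mat inside, fixed to the bench, 104 mm square, 22 mm high, walls and floor 3 mm thick; origin at the centre of its underside. Holds the amber cells lying side by side.
- green_tray: open stock tray of green plastic with a black mat inside, fixed to the bench, 104 mm square, 22 mm high, walls and floor 3 mm thick; origin at the centre of its underside. Holds the green cells lying side by side.
- paste_syringe: white adhesive syringe, 137 mm long, lying behind the trays; bystander
- tweezers_bent: dark bent tweezers, 118 mm long, lying behind the trays; bystander
- flux_bottle: squeeze bottle with yellow cap and needle, 38 mm wide, 142 mm high, standing behind the jig; bystander

How it is judged:
By the outcome, as a careful person would: the job done as asked, in the order asked, and still so for the second after the job is handed in, with the robot touching nothing.
Of blue_1, blue_2, blue_3 only 2 to 3 are there at a start; the rules pass over those that are not, and their reading is None.
Of amber_1, amber_2, green_1, green_2 only 2 to 4 are there at a start; the rules pass over those that are not, and their reading is None.
At some moment in a run one of amber_1, amber_2, green_1, green_2 may be knocked a few centimetres aside while the robot is not near it.
Once in a run the grip may slacken for a moment while it holds something.
It also fails if it takes over 210 s, if anything falls off the work surface, if the arm or the gripper's body presses on something with over 40 N, if the wrist force passes 120 N, or if a joint passes its speed limit or range.

## Working session

There is one attempt and no reset: what is moved stays moved. The work goes in short steps, Python scripts to look and compute and a tool call to move; the robot and the scene stay as the last step left them, time stands still between calls to the robot, and variables do not carry over. Pictures are saved under pics/ and viewed, at most 14 in all, crops included, and the job is handed in when it is done.

Besides the shell and the picture viewer there is one more tool, called after "Emit:" by a JSON object that holds its "op" and its "data". apply_moves: Moves the arm, as the interface text tells. Its arguments: {"type":"object","properties":{"moves":{"type":"array","items":{"type":"object","properties":{"tx":{"type":"number"},"ty":{"type":"number"},"tz":{"type":"number"},"yaw":{"type":"number"}}}},"gripper":{"type":"number"},"force":{"type":"number"}},"required":["moves"]}

```bash
ls; mkdir -p pics; python3 - <<'E'
from workcell import arm
import cv2
s=arm.sense();print(s)
for n in("top","side","wrist"):
    i=arm.get_image(n);cv2.imwrite(f"pics/{n}0.png",i[:,:,::-1]);print(n,arm.camera_info(n))
E
```

```text
pics
{'time': 0.0, 'joint_positions': array([ 1.34296404e+00,  3.14243765e-01, -4.81029773e-02,  1.21019658e+00,
       -5.13173011e-06,  1.57078353e+00]), 'qd': array([ 2.36999692e-05, -1.16310575e-03, -6.41427790e-04, -1.20715868e-03,
        5.60256282e-04, -1.10700535e-03]), 'effort': array([-1.15045910e-03, -5.39586282e+01,  3.39753556e+01,  1.91479077e-02,
       -1.60927425e-04,  1.05306304e-05]), 'ee_pos': array([135.3877519 , 583.91786722, 230.41345648]), 'tool_rot': array([-9.67465597e-05,  1.13663521e-01,  9.93518918e-01, -8.68125666e-04]), 'ft_force': array([-0.09545975,  0.1789692 , -0.07289607]), 'wrist_torque': array([-0.05217527, -0.02509826,  0.02255013]), 'grip_force': 0.0, 'grip_width': 0.9974523870534117}
top {'mtx': array([[492.19803483,   0.        , 324.26613658],
       [  0.        , 492.19803483, 238.50582468],
       [  0.        ,   0.        ,   1.        ]]), 'R': array([[-0.0035841 , -0.99986216,  0.01621162],
       [-0.9898127 ,  0.00123971, -0.1423702 ],
       [ 0.14233048, -0.01655674, -0.98968071]]), 't': array([   4.382108  ,  619.94760709, 1113.
[... 212 characters left out ...]
10616, -0.02125487],
       [-0.16575861,  0.58106559, -0.79679788],
       [ 0.25227122, -0.75610705, -0.60387198]]), 't': array([ 566.41736816,  166.16586912, 1117.87886127])}
wrist {'mtx': array([[410.9655835 ,   0.        , 316.94369284],
       [  0.        , 410.9655835 , 236.74839478],
       [  0.        ,   0.        ,   1.        ]]), 'hand_eye': array([[-4.60711046e-04, -9.64570859e-01, -2.63823514e-01,
         6.68553291e+01],
       [ 9.99999844e-01, -3.61268323e-04, -4.25443796e-04,
         1.05699426e+00],
       [ 3.15059610e-04, -2.63823669e-01,  9.64570875e-01,
        -1.42362260e+02],
       [ 0.00000000e+00,  0.00000000e+00,  0.00000000e+00,
         1.00000000e+00]])}
```

View pics/top0.png

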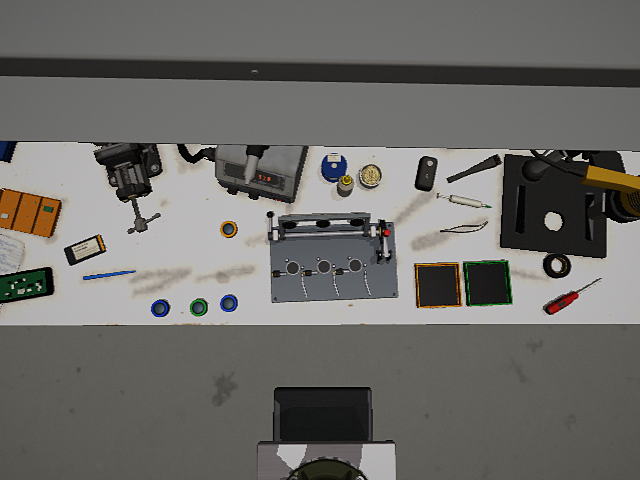

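View pics/side0.png

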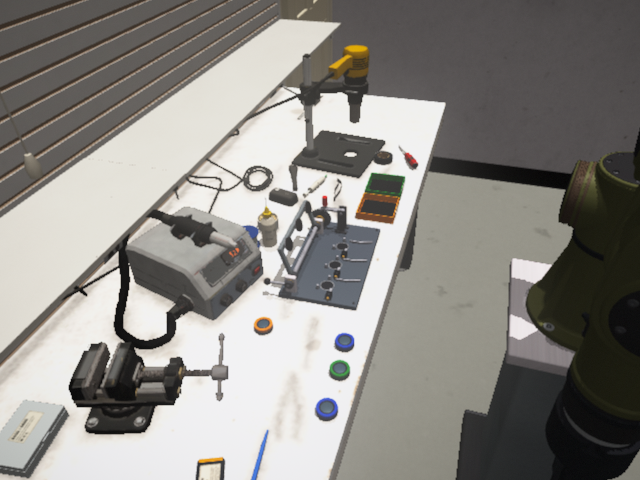

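Top view: blue cells at (160,308) and (229,303), green at (199,307), amber at (228,229). The jig nests are at about (292,268), (323,267), (354,266), the red knob at (387,232), the amber tray at (438,285) and the green tray at (487,283). There are two blue cells, one green and one amber.

```bash
cat > h.py <<'E'
from workcell import arm
import cv2, numpy as np
from scipy.spatial.transform import Rotation as Ro
def cam(n,s=None):
    c=arm.camera_info(n);K=c["mtx"]
    if n!="wrist": R=c["R"];t=c["t"];return K,R,t
    q=s["tool_rot"];T=np.eye(4);T[:3,:3]=Ro.from_quat([q[1],q[2],q[3],q[0]]).as_matrix();T[:3,3]=s["ee_pos"]
    W=np.linalg.inv(T@c["hand_eye"]);return K,W[:3,:3],W[:3,3]
def ray(C,u,v,z):
    K,R,t=C;d=R.T@np.linalg.solve(K,[u,v,1.]);o=-R.T@t
    return o+d*(z-o[2])/d[2]
def proj(C,X):
    K,R,t=C;p=K@(R@np.asarray(X,float)+t);return p[:2]/p[2]
HUE={"blue":(100,125),"green":(50,85),"amber":(8,28),"red":(172,6)}
def blobs(img,col,amin=60):
    h=cv2.cvtColor(img,cv2.COLOR_RGB2HSV);a,b=HUE[col]
    H=h[:,:,0];m=((H>=a)&(H<=b)) if a<b else ((H>=a)|(H<=b))
    m=(m&(h[:,:,1]>120)&(h[:,:,2]>50)).astype(np.uint8)
    cs,_=cv2.findContours(m,cv2.RETR_EXTERNAL,cv2.CHAIN_APPROX_NONE)
    return [c for c in cs if cv2.contourArea(c)>amin]
def shot(n,f=None):
    s=arm.sense();i=arm.get_image(n)
    if f:cv2.imwrite("pics/"+f+".png",i[:,:,::-1])
    return s,i,cam(n,s)
E
python3 - <<'E'
from h import *
i=cv2.imread("pics/top0.png")[:,:,::-1].copy();C=cam("top")
for c in HUE:
    for k in blobs(i,c,25):
        (x,y),r=cv2.minEnclosingCircle(k);
        if 120<x<540 and y>140:print(c,np.round((x,y,r)),np.round(ray(C,x,y,15)),np.round(ray(C,x,y,22)), cv2.minAreaRect(k))
P=[ray(C,u,v,12) for u,v in((292,268),(323,267),(354,266))];print(np.round(P))
print(np.round(ray(C,387,232,112)))
cv2.imwrite("pics/jig.png",cv2.resize(i[200:320,250:410,::-1],(800,600),interpolation=cv2.INTER_CUBIC))
E
```

```text
blue [159. 308.   8.] [459. 392.  15.] [459. 390.  22.] ((158.75001525878906, 308.2500305175781), (15.55634880065918, 16.26345443725586), 45.0)
blue [228. 303.   9.] [471. 230.  15.] [471. 229.  22.] ((228.0, 303.0), (16.0, 16.0), 90.0)
blue [334. 167.  14.] [801. -23.  15.] [799. -23.  22.] ((333.5, 168.0), (23.0, 26.0), 0.0)
green [198. 307.   8.] [461. 302.  15.] [461. 300.  22.] ((197.5, 307.0), (16.0, 15.0), 90.0)
green [487. 281.  28.] [ 521. -388.   15.] [ 521. -386.   22.] ((487.8493347167969, 280.2926940917969), (39.9330940246582, 43.009376525878906), 84.95755004882812)
amber [438. 285.  31.] [ 512. -268.   15.] [ 511. -266.   22.] ((437.8207092285156, 284.9517517089844), (44.62873840332031, 45.33340072631836), 86.633544921875)
amber [228. 229.   8.] [648. 235.  15.] [647. 233.  22.] ((228.00001525878906, 228.50001525878906), (15.652474403381348, 16.099689483642578), 26.56505012512207)
amber [346. 180.   5.] [769. -52.  15.] [767. -51.  22.] ((345.75, 179.74998474121094), (9.192387580871582, 9.899495124816895), 45.0)
[[553.  80.  12.]
 [556.   6.  12.]
 [558. -69.  12.]]
[ 625. -136.  112.]
```

View pics/jig.png

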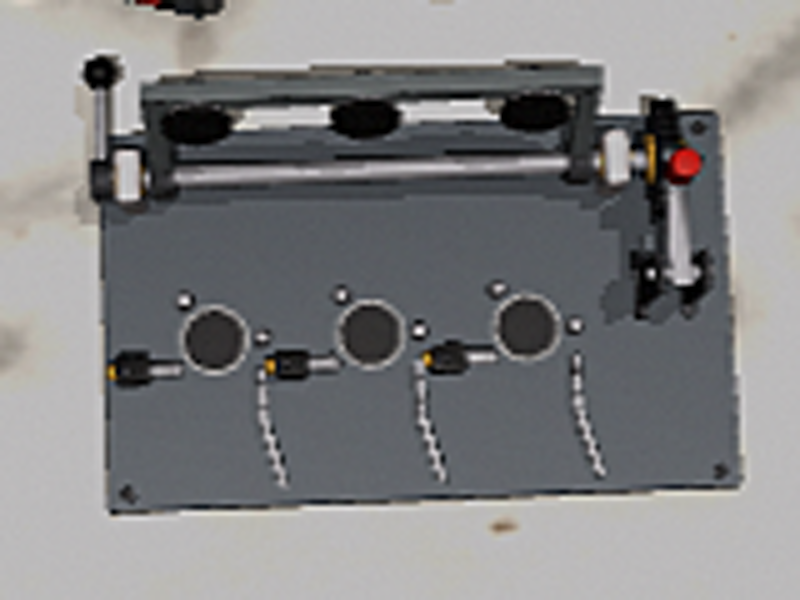

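Emit:
{"op": "apply_moves", "data": {"moves": [{"yaw": 0.187}, {"yaw": 0.187}, {"yaw": 0.187}, {"yaw": 0.187}, {"yaw": 0.187}, {"yaw": 0.187}, {"yaw": 0.187}, {"ty": 0.032, "tx": -0.036, "tz": 0.008}, {"ty": 0.032, "tx": -0.036, "tz": 0.008}, {"ty": 0.032, "tx": -0.036, "tz": 0.008}, {"ty": 0.032, "tx": -0.036, "tz": 0.008}, {"ty": 0.032, "tx": -0.036, "tz": 0.008}, {"ty": 0.032, "tx": -0.036, "tz": 0.008}, {"ty": 0.032, "tx": -0.036, "tz": 0.008}, {"ty": 0.032, "tx": -0.036, "tz": 0.008}, {"ty": 0.032, "tx": -0.036, "tz": 0.008}, {"ty": 0.032, "tx": -0.036, "tz": 0.008}, {}, {}], "gripper": 80, "force": 40}}

```text
schema error: expected keys tx, ty, tz, yaw
```

```bash
cat >> h.py <<'E'
def delta(s,X):
    q=s["tool_rot"];R=Ro.from_quat([q[1],q[2],q[3],q[0]]).as_matrix()
    return np.round(R.T@(np.asarray(X,float)-s["ee_pos"]),1), round(float(np.arctan2(R[1,1],R[0,1])),3)
def cells(s,i,C,cols=("blue","green","amber")):
    for c in cols:
        for k in blobs(i,c,300):
            (x,y),r=cv2.minEnclosingCircle(k)
            P=ray(C,x,y,16);e=np.linalg.norm(ray(C,x+r,y,16)-P)
            print(c,(round(x),round(y),round(r)),np.round(P,1),"R=%.1f"%e,"delta(z=3)",delta(s,[P[0],P[1],3]))
E
python3 - <<'E'
from h import *
s,i,C=shot("wrist","w1");print(s["ee_pos"],s["grip_width"]);cells(s,i,C)
E
```

```text
[135.39990711 584.07809442 230.6281486 ] 1.002251562684107
```

View pics/w1.png

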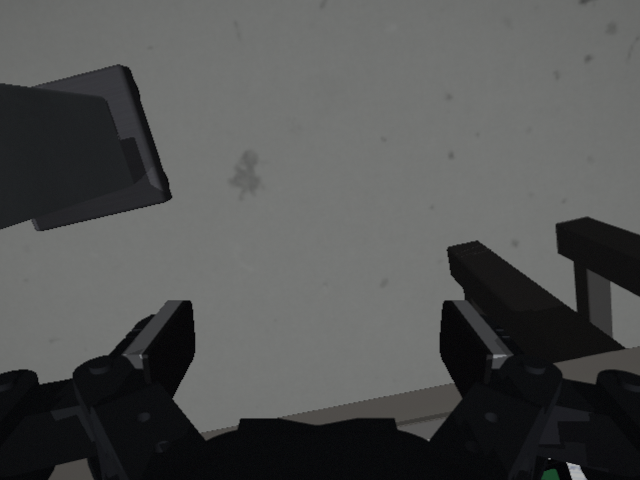

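That wrist picture only shows floor, with the fingers at (170,340) and (470,340): the move was refused because every row needs all four keys. Retrying.

Emit:
{"op": "apply_moves", "data": {"moves": [{"tx": 0, "ty": 0, "tz": 0, "yaw": 0.187}, {"tx": 0, "ty": 0, "tz": 0, "yaw": 0.187}, {"tx": 0, "ty": 0, "tz": 0, "yaw": 0.187}, {"tx": 0, "ty": 0, "tz": 0, "yaw": 0.187}, {"tx": 0, "ty": 0, "tz": 0, "yaw": 0.187}, {"tx": 0, "ty": 0, "tz": 0, "yaw": 0.187}, {"tx": 0, "ty": 0, "tz": 0, "yaw": 0.187}, {"ty": 0.032, "tx": -0.036, "tz": 0.008, "yaw": 0}, {"ty": 0.032, "tx": -0.036, "tz": 0.008, "yaw": 0}, {"ty": 0.032, "tx": -0.036, "tz": 0.008, "yaw": 0}, {"ty": 0.032, "tx": -0.036, "tz": 0.008, "yaw": 0}, {"ty": 0.032, "tx": -0.036, "tz": 0.008, "yaw": 0}, {"ty": 0.032, "tx": -0.036, "tz": 0.008, "yaw": 0}, {"ty": 0.032, "tx": -0.036, "tz": 0.008, "yaw": 0}, {"ty": 0.032, "tx": -0.036, "tz": 0.008, "yaw": 0}, {"ty": 0.032, "tx": -0.036, "tz": 0.008, "yaw": 0}, {"ty": 0.032, "tx": -0.036, "tz": 0.008, "yaw": 0}, {"tx": 0, "ty": 0, "tz": 0, "yaw": 0}], "gripper": 80, "force": 40}}

```text
time: 2.45
ee_pos: [468.9, 233.2, 150.5]
tool_rot: [0.0, 0.697, 0.717, -0.001]
ft_force: [-0.4, 1.0, 0.4]
grip_width: 0.8
grip_force: 0.0
```

```bash
python3 - <<'E'
from h import *
s,i,C=shot("wrist","w2");print(s["time"],s["ee_pos"],s["grip_width"],s["joint_positions"]);cells(s,i,C)
E
```

```text
2.45 [468.85056463 233.21335732 150.53881265] 0.800010799280543 [ 4.61919572e-01  2.20084716e-01 -3.60011208e-01  9.91695944e-01
 -5.41230295e-04  2.00336321e+00]
blue (320, 226, 28) [470.9 232.5  16. ] R=19.6 delta(z=3) (array([ -0.7,   2.1, 147.5]), 0.029)
green (309, 121, 31) [461.7 302.7  16. ] R=20.1 delta(z=3) (array([ 69.8,  -5. , 147.5]), 0.029)
amber (574, 227, 31) [647.2 237.3  16. ] R=21.6 delta(z=3) (array([ -1.1, 178.5, 147.4]), 0.029)
```

View pics/w2.png

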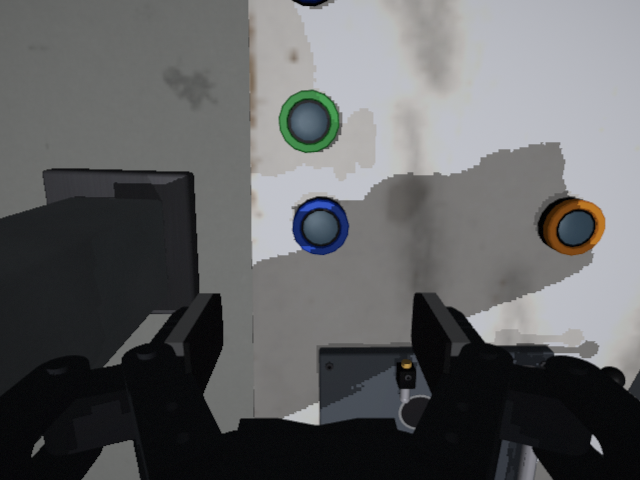

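The blue cell is at (320,226) right under the tool, green at (309,121) and amber at (574,227). Gripping the blue one.

Emit:
{"op": "apply_moves", "data": {"moves": [{"tx": -0.001, "ty": 0.002, "tz": 0.03, "yaw": 0}, {"tx": 0, "ty": 0, "tz": 0.04, "yaw": 0}, {"tx": 0, "ty": 0, "tz": 0.04, "yaw": 0}, {"tx": 0, "ty": 0, "tz": 0.025, "yaw": 0}, {"tx": 0, "ty": 0, "tz": 0.014, "yaw": 0}, {"tx": 0, "ty": 0, "tz": 0, "yaw": 0}]}}

```text
time: 3.25
ee_pos: [468.6, 235.0, 1.9]
tool_rot: [-0.0, 0.695, 0.719, -0.001]
ft_force: [0.1, 1.0, 0.6]
grip_width: 0.801
grip_force: 0.0
```

Emit:
{"op": "apply_moves", "data": {"moves": [{"tx": 0, "ty": 0, "tz": 0, "yaw": 0}, {"tx": 0, "ty": 0, "tz": 0, "yaw": 0}, {"tx": 0, "ty": 0, "tz": 0, "yaw": 0}, {"tx": 0, "ty": 0, "tz": 0, "yaw": 0}, {"tx": 0, "ty": 0, "tz": 0, "yaw": 0}, {"tx": 0, "ty": 0, "tz": 0, "yaw": 0}], "gripper": 30, "force": 40}}

```text
time: 4.0
ee_pos: [470.6, 235.3, 3.8]
tool_rot: [0.0, 0.695, 0.719, 0.001]
ft_force: [-1.6, 0.7, 6.5]
grip_width: 0.446
grip_force: 39.6
```

Emit:
{"op": "apply_moves", "data": {"moves": [{"tx": 0, "ty": 0, "tz": -0.015, "yaw": 0}, {"tx": 0, "ty": 0, "tz": -0.03, "yaw": 0}, {"tx": 0, "ty": 0, "tz": -0.03, "yaw": 0}, {"tx": 0, "ty": 0, "tz": 0, "yaw": 0}]}}

```text
time: 4.5
ee_pos: [471.9, 235.7, 80.6]
tool_rot: [0.001, 0.695, 0.719, 0.003]
ft_force: [-0.0, -0.9, -1.9]
grip_width: 0.445
grip_force: 40.5
```

```bash
python3 - <<'E'
from h import *
s=arm.sense()
n=[np.array(p) for p in([553,80,12],[555.5,5.8,12],[558.2,-69,12])]
x=np.array([.9994,.034,0])
for p in n: print(delta(s,p-46*x+[0,0,60]))
# side check of nests
s,i,C=shot("side","s1")
for p in n: print(np.round(proj(C,p)))
cv2.imwrite("pics/s1c.png",cv2.resize(i[190:320,250:410,::-1],(738,600),interpolation=cv2.INTER_CUBIC))
E
```

```text
(array([-158.4,   29.7,    8.4]), 0.034)
(array([-232.6,   29.7,    8.3]), 0.034)
(array([-307.5,   29.9,    8.1]), 0.034)
[327. 285.]
[335. 265.]
[343. 246.]
```

View pics/s1c.png

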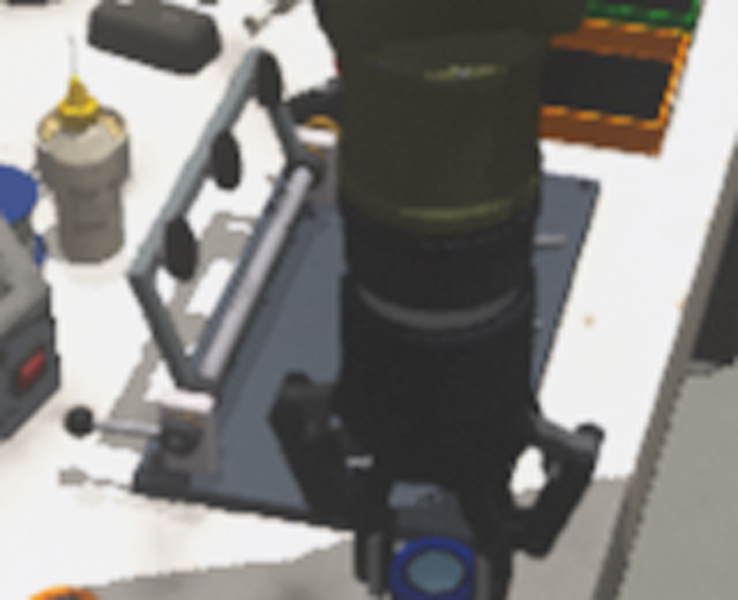

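The side view shows the cell held between the fingers at (430,570 in the crop), the bar raised and the flux bottle behind the jig. Carrying it to load_2 and looking at the nests on the way.

Emit:
{"op": "apply_moves", "data": {"moves": [{"tx": -0.03, "ty": 0.005, "tz": 0, "yaw": 0}, {"tx": -0.04, "ty": 0.005, "tz": 0, "yaw": 0}, {"tx": -0.04, "ty": 0.005, "tz": 0, "yaw": 0}, {"tx": -0.04, "ty": 0.005, "tz": 0, "yaw": 0}, {"tx": -0.04, "ty": 0.005, "tz": 0, "yaw": 0}, {"tx": -0.03, "ty": 0.005, "tz": 0, "yaw": 0}, {"tx": -0.0125, "ty": 0, "tz": 0, "yaw": 0}, {"tx": 0, "ty": 0, "tz": 0, "yaw": 0}]}}

```text
time: 5.55
ee_pos: [506.7, 3.0, 76.6]
tool_rot: [-0.001, 0.695, 0.719, -0.0]
ft_force: [0.5, -0.4, -2.0]
grip_width: 0.446
grip_force: 40.5
```

```bash
python3 - <<'E'
from h import *
s,i,C=shot("wrist","w3");print(s["time"],s["ee_pos"],s["grip_width"])
cells(s,i,C)
for p in ([553,80,12],[555.5,5.8,12]): print(proj(C,p))
E
```

```text
5.55 [506.71380593   3.02062671  76.63437659] 0.4458441834413146
blue (317, 330, 56) [508.2 -37.6  16. ] R=30.6 delta(z=3) (array([-40.6,   0.2,  73.6]), 0.033)
[418.30158679 107.75227662]
[409.35407274 254.90521671]
```

View pics/w3.png

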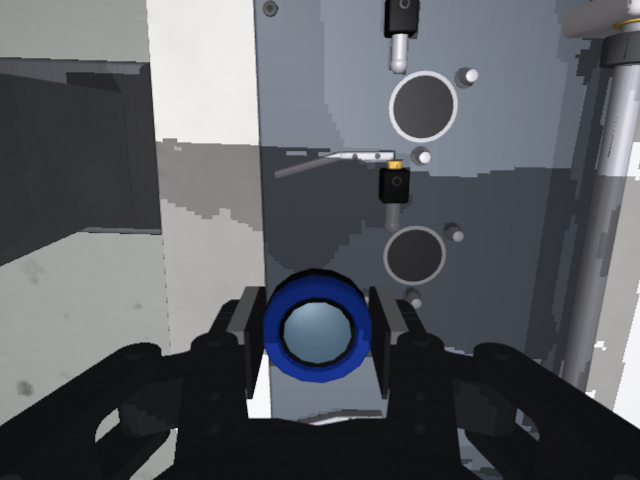

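Cell held at (317,330). Nest circles at (423.5,106) and (415,254.5) with their pins, and the load lane is clear.

```bash
python3 - <<'E'
from h import *
s=arm.sense();C=cam("wrist",s)
a=ray(C,423.5,106,12);b=ray(C,415,254.5,12);print(a,b,np.linalg.norm(a-b))
d=(a-b)/np.linalg.norm(a-b);x=np.array([d[1],-d[0],0]);print("yaw",np.arctan2(x[1],x[0]))
# right pins tops z=22 : expected (0,-23)
for p,q in(((422,157),a),((457,234),b),((468,76),a)):
    v=ray(C,*p,22)-q;print(v@x,v@d)
print(delta(s,b-46*x+[0,0,4.5]), delta(s,a-46*x+[0,0,4.5]))
E
```

```text
[555.50621238  81.59740207  12.        ] [558.62222226   6.77498913  12.        ] 74.88726858308337
yaw 0.041621356796619824
-1.7883703723131115 -23.36432996640844
17.793863941148405 13.739575519650362
16.748352119250704 12.299085916454446
(array([ 1. ,  6. , 60.3]), 0.034) (array([75.8,  5.4, 60.3]), 0.034)
```

Emit:
{"op": "apply_moves", "data": {"moves": [{"tx": 0.001, "ty": 0.005, "tz": 0.02, "yaw": -0.005}, {"tx": 0, "ty": 0, "tz": 0.02, "yaw": 0}, {"tx": 0, "ty": 0, "tz": 0.012, "yaw": 0}, {"tx": 0, "ty": 0, "tz": 0.005, "yaw": 0}, {"tx": 0, "ty": 0, "tz": 0.0025, "yaw": 0}, {"tx": 0, "ty": 0, "tz": 0, "yaw": 0}, {"tx": 0, "ty": 0, "tz": 0, "yaw": 0}]}}

```text
time: 6.48
ee_pos: [513.4, 5.5, 19.3]
tool_rot: [0.0, 0.693, 0.721, 0.001]
ft_force: [-4.4, 2.4, 8.9]
grip_width: 0.446
grip_force: 42.1
```

Emit:
{"op": "apply_moves", "data": {"moves": [{"tx": 0, "ty": 0, "tz": 0, "yaw": 0}, {"tx": 0, "ty": 0, "tz": 0, "yaw": 0}, {"tx": 0, "ty": 0, "tz": 0, "yaw": 0}, {"tx": 0, "ty": 0, "tz": -0.01, "yaw": 0}, {"tx": 0, "ty": 0, "tz": -0.02, "yaw": 0}, {"tx": 0, "ty": -0.01, "tz": -0.02, "yaw": 0}, {"tx": 0, "ty": -0.03, "tz": 0, "yaw": 0}, {"tx": 0, "ty": -0.02, "tz": 0, "yaw": 0}, {"tx": 0, "ty": 0, "tz": 0, "yaw": 0}], "gripper": 60}}

```text
time: 7.6
ee_pos: [451.4, 2.1, 68.3]
tool_rot: [-0.0, 0.693, 0.721, -0.0]
ft_force: [0.5, 1.6, -0.9]
grip_width: 0.599
grip_force: 0.0
```

Emit:
{"op": "apply_moves", "data": {"moves": [{"tx": 0, "ty": 0, "tz": 0, "yaw": 0}, {"tx": 0, "ty": 0, "tz": 0, "yaw": 0}, {"tx": 0, "ty": 0, "tz": 0, "yaw": 0}, {"tx": 0, "ty": 0, "tz": 0, "yaw": 0}], "gripper": 0}}

```text
time: 8.1
ee_pos: [452.7, 2.1, 67.7]
tool_rot: [-0.0, 0.693, 0.721, -0.0]
ft_force: [-0.2, 1.0, -0.2]
grip_width: -0.003
grip_force: 0.0
```

```bash
python3 - <<'E'
from h import *
s,i,C=shot("wrist","w4");print(s["time"],s["ee_pos"],s["grip_width"])
for k in blobs(i,"blue",300):
    (x,y),r=cv2.minEnclosingCircle(k);P=ray(C,x,y,28);print(x,y,r,P,delta(s,P))
print(delta(s,[557.3,6.4,15]))
E
```

```text
8.1 [452.69350594   2.13338526  67.68775815] -0.0029034018304731576
445.28033447265625 276.3766784667969 43.78431701660156 [513.36386033   3.04059237  28.        ] (array([-1.5, 60.7, 39.7]), 0.039)
(array([  0.2, 104.7,  52.7]), 0.039)
```

View pics/w4.png

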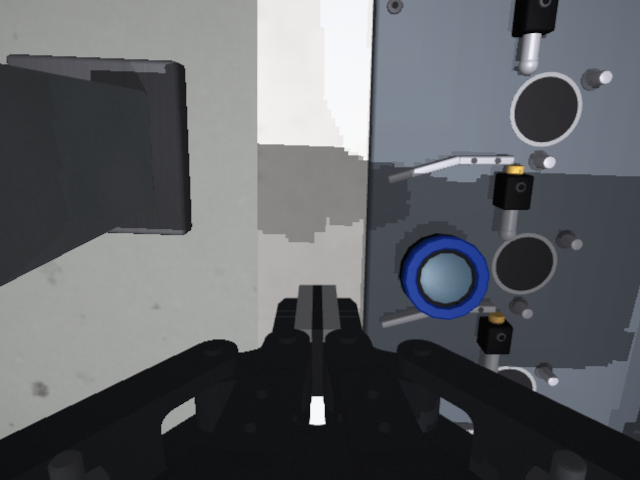

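The cell lies flat at (445,276) in front of nest 2 (525,263) and the shut fingers are behind it. Descend and push.

Emit:
{"op": "apply_moves", "data": {"moves": [{"tx": 0, "ty": 0, "tz": 0.02, "yaw": 0}, {"tx": 0, "ty": 0, "tz": 0.02, "yaw": 0}, {"tx": 0, "ty": 0, "tz": 0.01, "yaw": 0}, {"tx": 0, "ty": 0.01, "tz": 0.002, "yaw": 0}, {"tx": 0, "ty": 0.01, "tz": 0, "yaw": 0}, {"tx": 0, "ty": 0.006, "tz": 0, "yaw": 0}, {"tx": 0, "ty": 0.006, "tz": 0, "yaw": 0}, {"tx": 0, "ty": 0.006, "tz": 0, "yaw": 0}, {"tx": 0, "ty": 0.006, "tz": 0, "yaw": 0}, {"tx": 0, "ty": 0.006, "tz": 0, "yaw": 0}, {"tx": 0, "ty": 0, "tz": 0, "yaw": 0}]}}

```text
time: 9.52
ee_pos: [503.3, 4.1, 15.9]
tool_rot: [0.0, 0.693, 0.721, 0.0]
ft_force: [-0.2, -0.8, -0.7]
grip_width: -0.001
grip_force: 0.0
```

```bash
python3 - <<'E'
from h import *
s,i,C=shot("wrist","w5");print(s["time"],s["ee_pos"],s["ft_force"])
for k in blobs(i,"blue",300):
    (x,y),r=cv2.minEnclosingCircle(k);P=ray(C,x,y,28);print(x,y,r,P,delta(s,P))
print(delta(s,[557.3,6.4,15]))
E
```

```text
9.525 [503.30859705   4.14245203  15.88515765] [-0.20003352 -0.79075224 -0.67938445]
414.05084228515625 333.2978210449219 58.01222610473633 [537.65993773   2.4366544   28.        ] (array([ -3. ,  34.3, -12.1]), 0.039)
(array([ 0.1, 54. ,  0.9]), 0.039)
```

Emit:
{"op": "apply_moves", "data": {"moves": [{"tx": 0, "ty": 0.003, "tz": 0, "yaw": 0}, {"tx": 0, "ty": 0.003, "tz": 0, "yaw": 0}, {"tx": 0, "ty": 0.003, "tz": 0, "yaw": 0}, {"tx": 0, "ty": 0.003, "tz": 0, "yaw": 0}, {"tx": 0, "ty": 0.003, "tz": 0, "yaw": 0}, {"tx": 0, "ty": 0.002, "tz": 0, "yaw": 0}, {"tx": 0, "ty": 0, "tz": 0, "yaw": 0}]}}

```text
time: 10.45
ee_pos: [512.0, 6.1, 14.5]
tool_rot: [-0.006, 0.693, 0.721, -0.003]
ft_force: [-17.8, 5.3, 15.2]
grip_width: -0.006
grip_force: 9.5
```

Emit:
{"op": "apply_moves", "data": {"moves": [{"tx": 0, "ty": 0.002, "tz": 0, "yaw": 0}, {"tx": 0, "ty": 0.001, "tz": 0, "yaw": 0}, {"tx": 0, "ty": 0, "tz": 0, "yaw": 0}]}}

```text
time: 10.82
ee_pos: [512.7, 6.7, 14.2]
tool_rot: [-0.007, 0.693, 0.721, -0.004]
ft_force: [-24.2, 6.0, 19.4]
grip_width: 0.002
grip_force: 12.4
```

```bash
python3 - <<'E'
from h import *
s,i,C=shot("wrist","w6");print(s["time"],s["ee_pos"],s["ft_force"])
for k in blobs(i,"blue",300):
    (x,y),r=cv2.minEnclosingCircle(k);P=ray(C,x,y,28);print(x,y,r,P,delta(s,P))
print(delta(s,[557.3,6.4,15]))
E
```

```text
10.825 [512.67546886   6.71056526  14.1806943 ] [-24.19319645   5.97874752  19.41723987]
413.0 335.5 57.760379791259766 [546.35110935   5.34989498  28.        ] (array([ -2.6,  33.4, -14.4]), 0.04)
(array([-2.1, 44.6, -1.6]), 0.04)
```

View pics/w6.png

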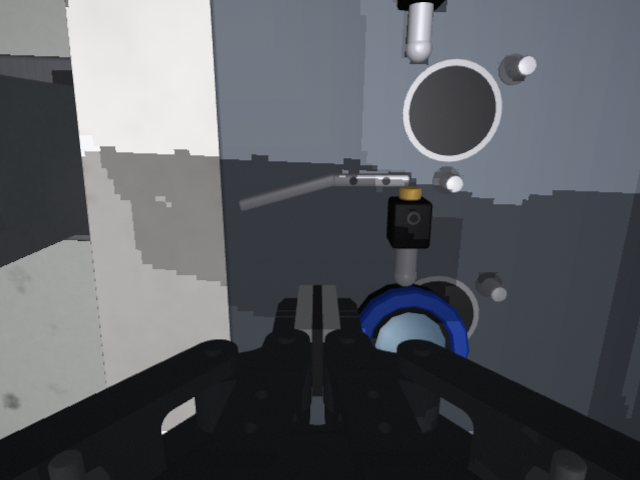

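The cell at (413,335) is wedged at the plunger, about 11 mm short of home. The up-force of 19 N says the fingertips are dragging on the plate. I'll back off, raise a few mm and push again.

Emit:
{"op": "apply_moves", "data": {"moves": [{"tx": 0, "ty": -0.01, "tz": 0, "yaw": 0}, {"tx": 0, "ty": -0.01, "tz": -0.004, "yaw": 0}, {"tx": 0, "ty": -0.004, "tz": 0, "yaw": 0}, {"tx": 0, "ty": 0, "tz": 0, "yaw": 0}, {"tx": 0, "ty": 0, "tz": 0, "yaw": 0}]}}

```text
time: 11.5
ee_pos: [499.1, 3.9, 20.0]
tool_rot: [0.0, 0.693, 0.721, 0.0]
ft_force: [0.7, -1.2, -1.1]
grip_width: -0.001
grip_force: 0.0
```

```bash
python3 - <<'E'
from h import *
s,i,C=shot("wrist","w7");print(s["time"],s["ee_pos"],s["ft_force"],s["tool_rot"])
for k in blobs(i,"blue",300):
    (x,y),r=cv2.minEnclosingCircle(k);P=ray(C,x,y,28);print(x,y,r,P,delta(s,P))
print(delta(s,[557.3,6.4,15]))
s,i,C=shot("top","t1");cv2.imwrite("pics/t1c.png",cv2.resize(i[220:310,260:400,::-1],(800,514),interpolation=cv2.INTER_CUBIC))
E
```

```text
11.5 [499.09432178   3.8702357   19.97723479] [ 0.73376217 -1.20235122 -1.13733267] [3.20897415e-04 6.93228060e-01 7.20718159e-01 2.98736913e-04]
443.71649169921875 327.2525634765625 56.95929718017578 [545.05538426   2.79658432  28.        ] (array([-2.9, 45.9, -8. ]), 0.039)
(array([ 0.3, 58.3,  5. ]), 0.039)
```

View pics/w7.png

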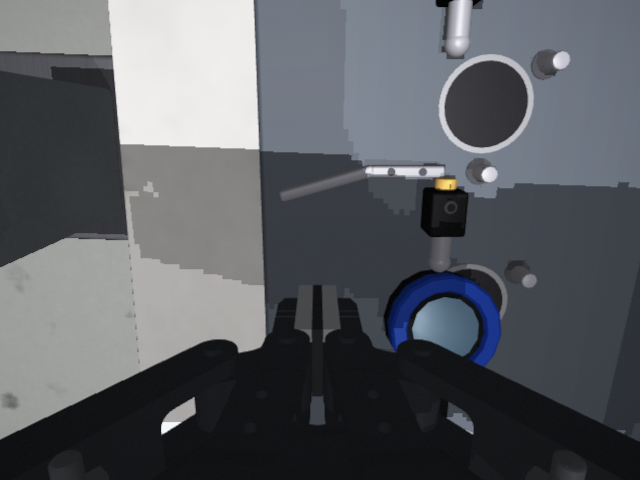

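```bash
python3 - <<'E'
from h import *
i=cv2.imread("pics/w7.png")[:,:,::-1].copy();s=arm.sense();C=cam("wrist",s)
J=np.array([[.99928,.038,0],[-.038,.99928,0],[0,0,1]])
n2=np.array([557.3,6.4,12])
for nm,(u,v),z in(("nest1 circ",(486,103),12),("pin1 R",(487,173),22),("pin1 F",(559,60),22),("pin2 F",(527,280),22),("n2 top edge",(478,264),12),("n2 right edge",(508,300),12)):
    print(nm,np.round(J@(ray(C,u,v,z)-n2),1))
k=max(blobs(i,"blue",300),key=cv2.contourArea)
h=k[:,0,:]
# topmost/leftmost/rightmost of blue outline, top-rim z=28
for nm,p in(("top",h[h[:,1].argmin()]),("left",h[h[:,0].argmin()]),("right",h[h[:,0].argmax()])):print(nm,p,np.round(J@(ray(C,*p,28)-n2),1),np.round(J@(ray(C,*p,20)-n2),1))
c=cv2.resize(i[220:400,340:580,::-1],(800,600),interpolation=cv2.INTER_CUBIC);cv2.imwrite("pics/w7c.png",c)
E
```

```text
nest1 circ [ 0.4 74.7  0. ]
pin1 R [-0.7 51.6 10. ]
pin1 F [18.2 87.2 10. ]
pin2 F [18.1 12.8 10. ]
n2 top edge [ 3.8 15.5 -0. ]
n2 right edge [17.2  0.5  0. ]
top [446 272] [-13.6  18.1  16. ] [-10.9  15.2   8. ]
left [387 322] [-33.2  -0.9  16. ] [-31.7  -5.    8. ]
right [500 336] [ 8.  -6.5 16. ] [ 12.  -10.9   8. ]
```

View pics/t1c.png

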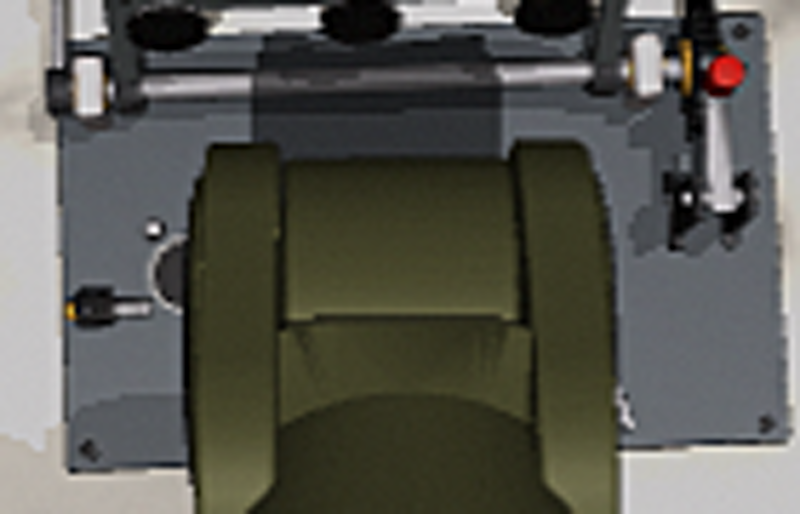

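The top view only shows the arm covering the nests. By the ray geometry the cell lies about 2–3 mm too far right and looks raised, so its right edge is probably on the fence. I'll regrasp it and set it down again further left.

Emit:
{"op": "apply_moves", "data": {"moves": [{"tx": 0, "ty": 0, "tz": -0.02, "yaw": 0}, {"tx": 0, "ty": 0, "tz": -0.025, "yaw": 0}, {"tx": -0.001, "ty": 0.02, "tz": 0, "yaw": 0}, {"tx": -0.001, "ty": 0.02, "tz": 0, "yaw": 0}, {"tx": 0, "ty": 0.006, "tz": 0, "yaw": 0}, {"tx": 0, "ty": 0, "tz": 0, "yaw": 0}, {"tx": 0, "ty": 0, "tz": 0, "yaw": 0}], "gripper": 62}}

```text
time: 12.48
ee_pos: [543.5, 3.7, 64.4]
tool_rot: [-0.0, 0.693, 0.721, -0.0]
ft_force: [-1.0, 0.1, -0.9]
grip_width: 0.62
grip_force: 0.0
```

```bash
python3 - <<'E'
from h import *
s,i,C=shot("wrist","w8");print(s["time"],s["ee_pos"],s["ft_force"],s["grip_width"])
for k in blobs(i,"blue",300):
    (x,y),r=cv2.minEnclosingCircle(k);P=ray(C,x,y,28);print(x,y,r,P,delta(s,P),delta(s,ray(C,x,y,31)))
print(delta(s,[557.3,6.4,15]))
E
```

```text
12.475 [543.47495162   3.74711814  64.4478889 ] [-0.97441734  0.08366284 -0.87737342] 0.6196226195078243
320.532470703125 278.93505859375 43.5755500793457 [545.28192228   2.33870858  28.        ] (array([-1.5,  1.8, 36.4]), 0.039) (array([-0.3,  1.8, 33.4]), 0.039)
(array([ 2.1, 14. , 49.4]), 0.039)
```

View pics/w8.png

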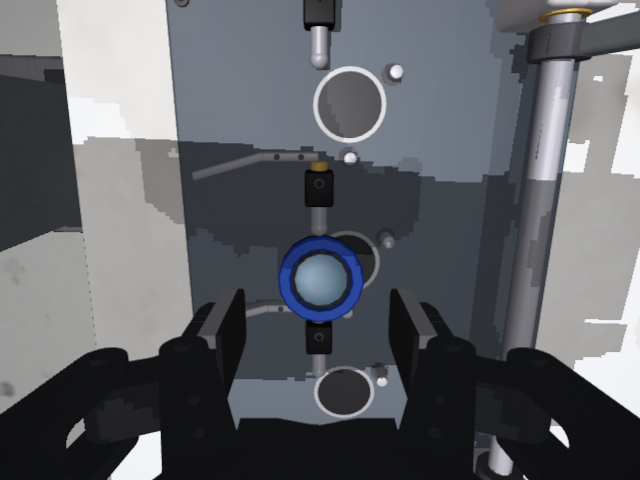

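The cell at (321,279) sits between the open fingers, with its lower right edge over the end of nest 2's fence at (290,308). Regrasping.

Emit:
{"op": "apply_moves", "data": {"moves": [{"tx": -0.001, "ty": 0.0015, "tz": 0.02, "yaw": 0}, {"tx": 0, "ty": 0, "tz": 0.018, "yaw": 0}, {"tx": 0, "ty": 0, "tz": 0.008, "yaw": 0}, {"tx": 0, "ty": 0, "tz": 0, "yaw": 0}, {"tx": 0, "ty": 0, "tz": 0, "yaw": 0}]}}

```text
time: 13.15
ee_pos: [546.5, 2.8, 19.4]
tool_rot: [0.0, 0.693, 0.721, 0.0]
ft_force: [0.1, -0.5, 0.9]
grip_width: 0.618
grip_force: 0.0
```

Emit:
{"op": "apply_moves", "data": {"moves": [{"tx": 0, "ty": 0, "tz": 0, "yaw": 0}, {"tx": 0, "ty": 0, "tz": 0, "yaw": 0}, {"tx": 0, "ty": 0, "tz": 0, "yaw": 0}, {"tx": 0, "ty": 0, "tz": 0, "yaw": 0}, {"tx": 0, "ty": 0, "tz": 0, "yaw": 0}], "gripper": 30}}

```text
time: 13.78
ee_pos: [546.1, 3.2, 19.8]
tool_rot: [-0.0, 0.693, 0.721, 0.0]
ft_force: [-3.6, 1.2, 5.8]
grip_width: 0.448
grip_force: 39.4
```

Emit:
{"op": "apply_moves", "data": {"moves": [{"tx": 0, "ty": 0, "tz": -0.01, "yaw": 0}, {"tx": 0, "ty": 0, "tz": -0.02, "yaw": 0}, {"tx": 0, "ty": -0.01, "tz": 0, "yaw": 0}, {"tx": 0, "ty": -0.015, "tz": 0, "yaw": 0}, {"tx": 0, "ty": -0.01, "tz": 0, "yaw": 0}, {"tx": 0, "ty": 0, "tz": 0, "yaw": 0}, {"tx": 0, "ty": 0, "tz": 0, "yaw": 0}]}}

```text
time: 14.65
ee_pos: [511.2, 1.4, 48.7]
tool_rot: [0.0, 0.693, 0.721, 0.0]
ft_force: [0.6, 0.0, -1.3]
grip_width: 0.445
grip_force: 40.5
```

```bash
python3 - <<'E'
from h import *
s,i,C=shot("wrist","w9");print(s["time"],s["ee_pos"],s["ft_force"],s["grip_width"])
for k in blobs(i,"blue",300):
    (x,y),r=cv2.minEnclosingCircle(k);zt=s["ee_pos"][2]+12;P=ray(C,x,y,zt);print(x,y,r,P,delta(s,P),np.linalg.norm(ray(C,x+r,y,zt)-P))
print(delta(s,[557.3-46,6.4-46*.038,12]))
E
```

```text
14.65 [511.22132344   1.39294327  48.74933581] [ 0.5606696   0.04772762 -1.31668931] 0.4445786063187025
316.6299133300781 321.0523376464844 56.413238525390625 [511.20281193   3.04060679  60.74933581] (array([  1.6,   0. , -12. ]), 0.039) 19.660709425891188
(array([ 3.3,  0.2, 36.7]), 0.039)
```

View pics/w9.png

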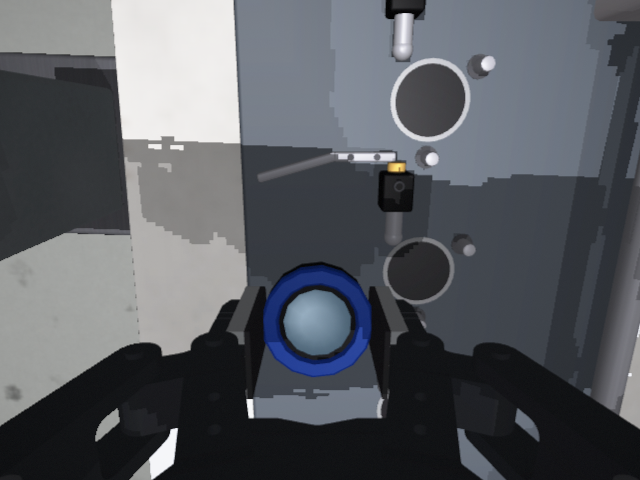

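The cell is held level at (317,321) with the lane free. Setting it down 4 mm further left.

Emit:
{"op": "apply_moves", "data": {"moves": [{"tx": 0.004, "ty": 0, "tz": 0.01, "yaw": 0}, {"tx": 0, "ty": 0, "tz": 0.01, "yaw": 0}, {"tx": 0, "ty": 0, "tz": 0.006, "yaw": 0}, {"tx": 0, "ty": 0, "tz": 0.003, "yaw": 0}, {"tx": 0, "ty": 0, "tz": 0, "yaw": 0}, {"tx": 0, "ty": 0, "tz": 0, "yaw": 0}]}}

```text
time: 15.45
ee_pos: [511.2, 5.5, 20.0]
tool_rot: [0.0, 0.693, 0.721, 0.0]
ft_force: [-0.1, -0.5, -0.6]
grip_width: 0.445
grip_force: 40.6
```

Emit:
{"op": "apply_moves", "data": {"moves": [{"tx": 0, "ty": 0, "tz": 0, "yaw": 0}, {"tx": 0, "ty": 0, "tz": 0, "yaw": 0}, {"tx": 0, "ty": 0, "tz": 0, "yaw": 0}, {"tx": 0, "ty": 0, "tz": -0.01, "yaw": 0}, {"tx": 0, "ty": 0, "tz": -0.02, "yaw": 0}, {"tx": 0, "ty": -0.01, "tz": -0.015, "yaw": 0}, {"tx": 0, "ty": -0.03, "tz": 0, "yaw": 0}, {"tx": 0, "ty": -0.02, "tz": 0, "yaw": 0}, {"tx": 0, "ty": 0, "tz": 0, "yaw": 0}], "gripper": 60}}

```text
time: 16.58
ee_pos: [449.1, 3.0, 65.1]
tool_rot: [-0.0, 0.693, 0.721, -0.0]
ft_force: [1.2, -0.3, -0.4]
grip_width: 0.604
grip_force: 0.0
```

Emit:
{"op": "apply_moves", "data": {"moves": [{"tx": 0, "ty": 0, "tz": 0, "yaw": 0}, {"tx": 0, "ty": 0, "tz": 0, "yaw": 0}, {"tx": 0, "ty": 0, "tz": 0, "yaw": 0}, {"tx": 0, "ty": 0, "tz": 0, "yaw": 0}], "gripper": 0}}

```text
time: 17.08
ee_pos: [451.1, 3.1, 64.7]
tool_rot: [-0.0, 0.693, 0.721, -0.0]
ft_force: [0.7, -0.3, 0.0]
grip_width: 0.001
grip_force: 0.0
```

```bash
cat >> h.py <<'E'
J=np.array([[.99928,.038,0],[-.038,.99928,0],[0,0,1]])
N={1:np.array([554.5,81.2,12.]),2:np.array([557.3,6.4,12.])}
def nestview(n,f,col="blue"):
    s,i,C=shot("wrist",f);print(s["time"],np.round(s["ee_pos"],1),"tool in nest",np.round(J@(s["ee_pos"]-N[n]),1),"yaw",delta(s,N[n]))
    for k in blobs(i,col,300):
        (x,y),r=cv2.minEnclosingCircle(k);P=ray(C,x,y,28);print((round(x),round(y),round(r)),"R %.1f"%np.linalg.norm(ray(C,x+r,y,28)-P),"cell in nest",np.round(J@(P-N[n]),1))
E
python3 -c "
from h import *
nestview(2,'w10')"
```

```text
17.075 [451.1   3.1  64.7] tool in nest [-106.2    0.7   52.7] yaw (array([ -0.8, 106.2,  52.7]), 0.039)
(444, 276, 44) R 20.3 cell in nest [-47.    0.7  16. ]
```

Emit:
{"op": "apply_moves", "data": {"moves": [{"tx": 0, "ty": 0, "tz": 0.02, "yaw": 0}, {"tx": 0, "ty": 0, "tz": 0.02, "yaw": 0}, {"tx": 0, "ty": 0.01, "tz": 0.007, "yaw": 0}, {"tx": 0, "ty": 0.01, "tz": 0, "yaw": 0}, {"tx": 0, "ty": 0.006, "tz": 0, "yaw": 0}, {"tx": 0, "ty": 0.006, "tz": 0, "yaw": 0}, {"tx": 0, "ty": 0.006, "tz": 0, "yaw": 0}, {"tx": 0, "ty": 0.006, "tz": 0, "yaw": 0}, {"tx": 0, "ty": 0.006, "tz": 0, "yaw": 0}, {"tx": 0, "ty": 0.004, "tz": 0, "yaw": 0}, {"tx": 0, "ty": 0.003, "tz": 0, "yaw": 0}, {"tx": 0, "ty": 0.003, "tz": 0, "yaw": 0}, {"tx": 0, "ty": 0.003, "tz": 0, "yaw": 0}, {"tx": 0, "ty": 0.003, "tz": 0, "yaw": 0}, {"tx": 0, "ty": 0, "tz": 0, "yaw": 0}]}}

```text
time: 19.0
ee_pos: [517.4, 5.6, 17.9]
tool_rot: [0.0, 0.693, 0.721, 0.0]
ft_force: [-0.4, -1.1, 1.8]
grip_width: 0.001
grip_force: 0.7
```

```bash
python3 -c "
from h import *
nestview(2,'w11')"
```

```text
19.0 [517.4   5.6  17.9] tool in nest [-39.9   0.7   5.9] yaw (array([-0.7, 39.9,  6. ]), 0.039)
(409, 320, 55) R 19.5 cell in nest [-7.2  1.6 16. ]
```

Emit:
{"op": "apply_moves", "data": {"moves": [{"tx": 0, "ty": 0.002, "tz": 0, "yaw": 0}, {"tx": 0, "ty": 0.002, "tz": 0, "yaw": 0}, {"tx": 0, "ty": 0.002, "tz": 0, "yaw": 0}, {"tx": 0, "ty": 0.001, "tz": 0, "yaw": 0}, {"tx": 0, "ty": 0, "tz": 0, "yaw": 0}]}}

```text
time: 19.68
ee_pos: [522.9, 6.5, 17.6]
tool_rot: [-0.001, 0.693, 0.721, -0.0]
ft_force: [-4.0, 2.2, 5.6]
grip_width: -0.001
grip_force: 2.7
```

```bash
python3 -c "
from h import *
nestview(2,'w12')"
```

```text
19.675 [522.9   6.5  17.6] tool in nest [-34.3   1.4   5.6] yaw (array([-1.4, 34.4,  5.5]), 0.039)
(409, 319, 56) R 19.6 cell in nest [-1.9  3.  16. ]
```

Emit:
{"op": "apply_moves", "data": {"moves": [{"tx": 0, "ty": 0.002, "tz": 0, "yaw": 0}, {"tx": 0, "ty": 0.002, "tz": 0, "yaw": 0}, {"tx": 0, "ty": 0, "tz": 0, "yaw": 0}]}}

```text
time: 20.1
ee_pos: [526.3, 5.9, 17.5]
tool_rot: [-0.001, 0.693, 0.721, -0.001]
ft_force: [-8.6, 0.9, 7.4]
grip_width: -0.003
grip_force: 5.1
```

Emit:
{"op": "apply_moves", "data": {"moves": [{"tx": 0, "ty": -0.01, "tz": 0, "yaw": 0}, {"tx": 0, "ty": -0.02, "tz": 0, "yaw": 0}, {"tx": 0, "ty": -0.02, "tz": -0.03, "yaw": 0}, {"tx": 0, "ty": 0, "tz": -0.03, "yaw": 0}, {"tx": 0, "ty": 0, "tz": 0, "yaw": 0}, {"tx": 0, "ty": 0, "tz": 0, "yaw": 0}]}}

```text
time: 20.85
ee_pos: [478.3, 4.0, 77.5]
tool_rot: [0.0, 0.693, 0.721, 0.0]
ft_force: [-0.5, 0.2, -0.0]
grip_width: -0.0
grip_force: 0.0
```

```bash
python3 - <<'E'
from h import *
nestview(2,'w13')
i=cv2.imread("pics/w13.png");cv2.imwrite("pics/w13c.png",cv2.resize(i[180:360,360:600],(800,600),interpolation=cv2.INTER_CUBIC))
s=arm.sense();cells(*shot("top"),())
s,i,C=shot("top");
for c in("blue","green","amber"):
    for k in blobs(i,c,25):
        (x,y),r=cv2.minEnclosingCircle(k)
        if 120<x<260 and y>200:P=ray(C,x,y,15);print(c,np.round(P),delta(s,[P[0],P[1],4]))
E
```

```text
20.85 [478.3   4.   77.5] tool in nest [-79.1   0.6  65.5] yaw (array([-0.7, 79. , 65.5]), 0.039)
(476, 266, 42) R 20.7 cell in nest [-0.4  0.9 16. ]
blue [459. 392.  15.] (array([388.5,  -3. ,  72.8]), 0.039)
green [461. 301.  15.] (array([297.8,  -4.8,  72.8]), 0.039)
amber [648. 235.  15.] (array([223.7, 180. ,  72.6]), 0.039)
```

View pics/w13c.png

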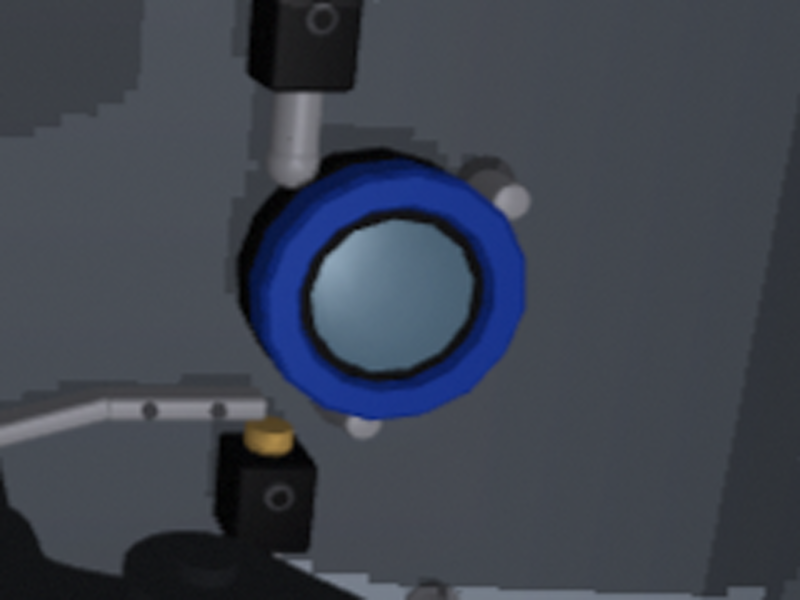

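Nest 2's cell is home: it touches both pins (510,200) and (363,425), with the plunger nose behind it at (293,165). Next, the second blue cell.

Emit:
{"op": "apply_moves", "data": {"moves": [{"tx": 0.02, "ty": 0, "tz": -0.01, "yaw": 0}, {"tx": 0.04, "ty": 0, "tz": -0.01, "yaw": 0}, {"tx": 0.045, "ty": 0, "tz": 0, "yaw": 0}, {"tx": 0.045, "ty": 0, "tz": 0, "yaw": 0}, {"tx": 0.045, "ty": 0, "tz": 0, "yaw": 0}, {"tx": 0.045, "ty": 0, "tz": 0, "yaw": 0}, {"tx": 0.045, "ty": 0, "tz": 0, "yaw": 0}, {"tx": 0.045, "ty": 0, "tz": 0, "yaw": 0}, {"tx": 0.04, "ty": 0, "tz": 0, "yaw": 0}, {"tx": 0.02, "ty": -0.003, "tz": 0, "yaw": 0}, {"tx": 0, "ty": 0, "tz": 0, "yaw": 0}, {"tx": 0, "ty": 0, "tz": 0, "yaw": 0}], "gripper": 80}}

```text
time: 22.5
ee_pos: [459.5, 392.4, 97.3]
tool_rot: [0.0, 0.693, 0.721, -0.001]
ft_force: [-0.3, -1.0, -0.6]
grip_width: 0.799
grip_force: 0.0
```

```bash
python3 -c "
from h import *
s,i,C=shot('wrist','w14');print(s['time'],s['ee_pos'],s['grip_width']);cells(s,i,C)"
```

```text
22.5 [459.45106257 392.43214112  97.2811561 ] 0.7988518581510072
blue (317, 245, 34) [459.5 394.3  16. ] R=19.5 delta(z=3) (array([ 2. ,  0.2, 94.3]), 0.038)
blue (482, 66, 66) [539.5 491.7  16. ] R=33.5 delta(z=3) (array([96.2, 83.9, 94.1]), 0.038)
green (314, 384, 31) [461.4 302.9  16. ] R=19.2 delta(z=3) (array([-89.4,  -1.5,  94.4]), 0.038)
```

Emit:
{"op": "apply_moves", "data": {"moves": [{"tx": 0.002, "ty": 0, "tz": 0.03, "yaw": 0}, {"tx": 0, "ty": 0, "tz": 0.035, "yaw": 0}, {"tx": 0, "ty": 0, "tz": 0.02, "yaw": 0}, {"tx": 0, "ty": 0, "tz": 0.007, "yaw": 0}, {"tx": 0, "ty": 0, "tz": 0, "yaw": 0}]}}

```text
time: 23.18
ee_pos: [459.8, 395.0, 5.9]
tool_rot: [0.0, 0.694, 0.72, -0.0]
ft_force: [-0.5, 0.9, 0.5]
grip_width: 0.8
grip_force: 0.0
```

Emit:
{"op": "apply_moves", "data": {"moves": [{"tx": 0, "ty": 0, "tz": 0, "yaw": 0}, {"tx": 0, "ty": 0, "tz": 0, "yaw": 0}, {"tx": 0, "ty": 0, "tz": 0, "yaw": 0}, {"tx": 0, "ty": 0, "tz": 0, "yaw": 0}, {"tx": 0, "ty": 0, "tz": 0, "yaw": 0}, {"tx": 0, "ty": 0, "tz": 0, "yaw": 0}], "gripper": 30}}

```text
time: 23.92
ee_pos: [460.5, 396.3, 7.3]
tool_rot: [0.0, 0.693, 0.721, 0.001]
ft_force: [-1.5, -1.3, 6.9]
grip_width: 0.444
grip_force: 39.6
```

Emit:
{"op": "apply_moves", "data": {"moves": [{"tx": 0, "ty": 0, "tz": -0.015, "yaw": 0}, {"tx": 0, "ty": 0, "tz": -0.03, "yaw": 0}, {"tx": 0, "ty": 0, "tz": -0.03, "yaw": 0}, {"tx": 0, "ty": 0, "tz": 0, "yaw": 0}, {"tx": 0, "ty": 0, "tz": 0, "yaw": 0}]}}

```text
time: 24.55
ee_pos: [459.5, 395.6, 80.8]
tool_rot: [-0.0, 0.693, 0.721, 0.0]
ft_force: [0.1, 0.5, -1.9]
grip_width: 0.439
grip_force: 40.3
```

```bash
python3 - <<'E'
from h import *
s,i,C=shot('wrist','w15');print(s['time'],s['ee_pos'],s['grip_width'])
for k in blobs(i,"blue",300):
    (x,y),r=cv2.minEnclosingCircle(k);P=ray(C,x,y,s["ee_pos"][2]+10);print(x,y,r,delta(s,P),np.linalg.norm(ray(C,x+r,y,P[2])-P))
print(delta(s,N[1]+J.T@[-46,1,60]))
E
```

```text
24.55 [459.47229585 395.61974404  80.77596629] 0.43879971922203914
317.0 324.1126708984375 54.04597473144531 (array([ -0.6,   0.2, -10. ]), 0.039) 19.16535247215063
494.5 69.4064712524414 69.81061553955078 (array([ 83.7,  53.5, -10. ]), 0.039) 20.962006213892064
(array([-316.8,   36.7,    8.8]), 0.039)
```

Emit:
{"op": "apply_moves", "data": {"moves": [{"tx": -0.02, "ty": 0.002, "tz": 0, "yaw": 0}, {"tx": -0.035, "ty": 0.004, "tz": 0, "yaw": 0}, {"tx": -0.04, "ty": 0.005, "tz": 0, "yaw": 0}, {"tx": -0.04, "ty": 0.005, "tz": 0, "yaw": 0}, {"tx": -0.04, "ty": 0.005, "tz": 0, "yaw": 0}, {"tx": -0.04, "ty": 0.005, "tz": 0, "yaw": 0}, {"tx": -0.04, "ty": 0.005, "tz": 0, "yaw": 0}, {"tx": -0.035, "ty": 0.004, "tz": 0, "yaw": 0}, {"tx": -0.02, "ty": 0.002, "tz": 0, "yaw": 0}, {"tx": -0.006, "ty": 0, "tz": 0.02, "yaw": 0}, {"tx": 0, "ty": 0, "tz": 0.01, "yaw": 0}, {"tx": 0, "ty": 0, "tz": 0, "yaw": 0}, {"tx": 0, "ty": 0, "tz": 0, "yaw": 0}]}}

```text
time: 26.22
ee_pos: [508.9, 81.7, 51.0]
tool_rot: [0.0, 0.693, 0.721, 0.0]
ft_force: [1.2, 0.0, -0.3]
grip_width: 0.439
grip_force: 40.3
```

```bash
python3 - <<'E'
from h import *
s,i,C=shot('wrist','w16');print(s['time'],s['ee_pos'],s['grip_width'],J@(s['ee_pos']-N[1]))
for k in blobs(i,"blue",300):
    (x,y),r=cv2.minEnclosingCircle(k);P=ray(C,x,y,s["ee_pos"][2]+8.5);print(x,y,r,delta(s,P),J@(P-N[1]),np.linalg.norm(ray(C,x+r,y,P[2])-P))
E
```

```text
26.225 [508.94546097  81.65969571  50.99277604] 0.4391557878937865 [-45.50427133   2.19043722  38.99277604]
316.9864196777344 323.618408203125 54.571441650390625 (array([-1.1,  0.2, -8.5]), 0.04) [-45.33079087   1.04893879  47.49277604] 19.564018767320285
```

Lined up at y +1. Set it down, retreat and shut the fingers.

Emit:
{"op": "apply_moves", "data": {"moves": [{"tx": 0, "ty": 0, "tz": 0.015, "yaw": 0}, {"tx": 0, "ty": 0, "tz": 0.01, "yaw": 0}, {"tx": 0, "ty": 0, "tz": 0.005, "yaw": 0}, {"tx": 0, "ty": 0, "tz": 0.001, "yaw": 0}, {"tx": 0, "ty": 0, "tz": 0, "yaw": 0}, {"tx": 0, "ty": 0, "tz": 0, "yaw": 0}]}}

```text
time: 27.02
ee_pos: [509.2, 81.4, 20.0]
tool_rot: [0.0, 0.693, 0.721, 0.0]
ft_force: [0.3, 0.5, -1.4]
grip_width: 0.438
grip_force: 40.3
```

Emit:
{"op": "apply_moves", "data": {"moves": [{"tx": 0, "ty": 0, "tz": 0, "yaw": 0}, {"tx": 0, "ty": 0, "tz": 0, "yaw": 0}, {"tx": 0, "ty": 0, "tz": 0, "yaw": 0}, {"tx": 0, "ty": 0, "tz": -0.01, "yaw": 0}, {"tx": 0, "ty": 0, "tz": -0.02, "yaw": 0}, {"tx": 0, "ty": -0.01, "tz": -0.015, "yaw": 0}, {"tx": 0, "ty": -0.03, "tz": 0, "yaw": 0}, {"tx": -0.002, "ty": -0.02, "tz": 0, "yaw": 0}, {"tx": 0, "ty": 0, "tz": 0, "yaw": 0}], "gripper": 60}}

```text
time: 28.15
ee_pos: [447.2, 76.8, 65.2]
tool_rot: [-0.0, 0.693, 0.721, -0.0]
ft_force: [0.7, -0.3, 0.2]
grip_width: 0.597
grip_force: 0.0
```

Emit:
{"op": "apply_moves", "data": {"moves": [{"tx": 0, "ty": 0, "tz": 0, "yaw": 0}, {"tx": 0, "ty": 0, "tz": 0, "yaw": 0}, {"tx": 0, "ty": 0, "tz": 0, "yaw": 0}, {"tx": 0, "ty": 0, "tz": 0, "yaw": 0}], "gripper": 0}}

```text
time: 28.65
ee_pos: [449.2, 77.1, 64.7]
tool_rot: [-0.0, 0.693, 0.721, -0.0]
ft_force: [0.1, -0.6, 0.0]
grip_width: 0.006
grip_force: 0.0
```

```bash
python3 -c "
from h import *
nestview(1,'w17')"
```

```text
28.65 [449.2  77.1  64.7] tool in nest [-1.053e+02 -1.000e-01  5.270e+01] yaw (array([  0. , 105.3,  52.7]), 0.039)
(534, 390, 30) R 15.3 cell in nest [  4.  -61.2  16. ]
(444, 274, 44) R 20.2 cell in nest [-46.1   1.   16. ]
```

Emit:
{"op": "apply_moves", "data": {"moves": [{"tx": 0, "ty": 0, "tz": 0.02, "yaw": 0}, {"tx": 0, "ty": 0, "tz": 0.02, "yaw": 0}, {"tx": 0, "ty": 0.01, "tz": 0.007, "yaw": 0}, {"tx": 0, "ty": 0.01, "tz": 0, "yaw": 0}, {"tx": 0, "ty": 0.006, "tz": 0, "yaw": 0}, {"tx": 0, "ty": 0.006, "tz": 0, "yaw": 0}, {"tx": 0, "ty": 0.006, "tz": 0, "yaw": 0}, {"tx": 0, "ty": 0.006, "tz": 0, "yaw": 0}, {"tx": 0, "ty": 0.006, "tz": 0, "yaw": 0}, {"tx": 0, "ty": 0.004, "tz": 0, "yaw": 0}, {"tx": 0, "ty": 0.003, "tz": 0, "yaw": 0}, {"tx": 0, "ty": 0.003, "tz": 0, "yaw": 0}, {"tx": 0, "ty": 0.003, "tz": 0, "yaw": 0}, {"tx": 0, "ty": 0.002, "tz": 0, "yaw": 0}, {"tx": 0, "ty": 0, "tz": 0, "yaw": 0}]}}

```text
time: 30.58
ee_pos: [514.4, 79.5, 17.9]
tool_rot: [0.0, 0.693, 0.721, 0.0]
ft_force: [-0.3, 0.1, 0.8]
grip_width: -0.003
grip_force: 0.7
```

Emit:
{"op": "apply_moves", "data": {"moves": [{"tx": 0, "ty": 0.002, "tz": 0, "yaw": 0}, {"tx": 0, "ty": 0.002, "tz": 0, "yaw": 0}, {"tx": 0, "ty": 0.002, "tz": 0, "yaw": 0}, {"tx": 0, "ty": 0.001, "tz": 0, "yaw": 0}, {"tx": 0, "ty": 0, "tz": 0, "yaw": 0}]}}

```text
time: 31.2
ee_pos: [520.2, 80.4, 17.7]
tool_rot: [-0.001, 0.693, 0.721, -0.0]
ft_force: [-3.6, 2.2, 5.0]
grip_width: -0.002
grip_force: 2.8
```

```bash
python3 -c "
from h import *
nestview(1,'w18')"
```

```text
31.2 [520.2  80.4  17.7] tool in nest [-34.3   0.5   5.7] yaw (array([-0.5, 34.3,  5.7]), 0.039)
(408, 320, 56) R 19.6 cell in nest [-2.2  1.9 16. ]
```

Emit:
{"op": "apply_moves", "data": {"moves": [{"tx": 0, "ty": 0.002, "tz": 0, "yaw": 0}, {"tx": 0, "ty": 0.002, "tz": 0, "yaw": 0}, {"tx": 0, "ty": 0, "tz": 0, "yaw": 0}]}}

```text
time: 31.62
ee_pos: [523.3, 80.0, 17.6]
tool_rot: [-0.001, 0.693, 0.721, -0.001]
ft_force: [-7.2, 1.2, 8.2]
grip_width: -0.0
grip_force: 5.1
```

Emit:
{"op": "apply_moves", "data": {"moves": [{"tx": 0, "ty": -0.01, "tz": 0, "yaw": 0}, {"tx": 0, "ty": -0.02, "tz": 0, "yaw": 0}, {"tx": 0, "ty": -0.02, "tz": -0.03, "yaw": 0}, {"tx": 0, "ty": 0, "tz": -0.03, "yaw": 0}, {"tx": 0, "ty": 0, "tz": 0, "yaw": 0}, {"tx": 0, "ty": 0, "tz": 0, "yaw": 0}]}}

```text
time: 32.38
ee_pos: [475.1, 78.0, 77.4]
tool_rot: [0.0, 0.693, 0.721, 0.0]
ft_force: [-0.0, 0.1, 0.0]
grip_width: -0.0
grip_force: 0.0
```

```bash
python3 - <<'E'
from h import *
nestview(1,'w19')
i=cv2.imread("pics/w19.png");cv2.imwrite("pics/w19c.png",cv2.resize(i[160:460,340:640],(600,600),interpolation=cv2.INTER_CUBIC))
s,i,C=shot("top","t2");
for c in("green","amber"):
    for k in blobs(i,c,25):
        (x,y),r=cv2.minEnclosingCircle(k)
        if 120<x<270 and y>200:P=ray(C,x,y,15);print(c,np.round(P),delta(s,[P[0],P[1],4]))
E
```

```text
32.375 [475.1  78.   77.4] tool in nest [-79.4  -0.2  65.4] yaw (array([ 0.2, 79.4, 65.4]), 0.039)
(477, 265, 42) R 20.5 cell in nest [-0.4  0.6 16. ]
green [461. 301.  15.] (array([223.9,  -5. ,  72.9]), 0.039)
amber [648. 235.  15.] (array([149.8, 179.8,  72.7]), 0.039)
```

View pics/w19c.png

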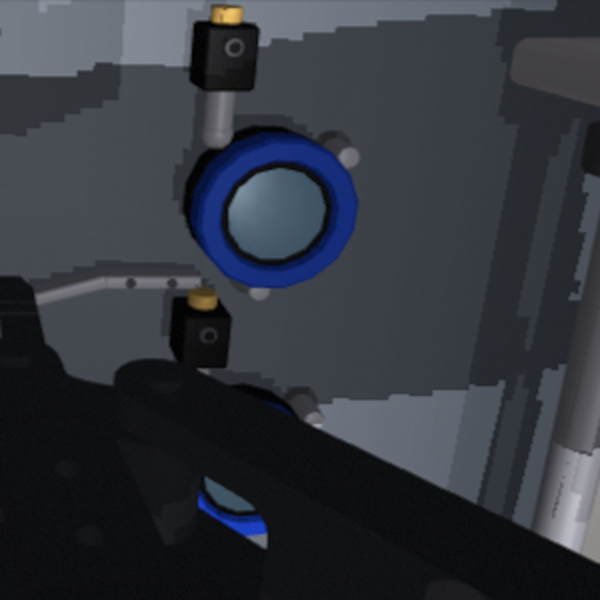

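Nest 1 is home too: it touches the pins at (347,155) and (258,292), with the plunger at (217,135). That was my 15th picture, one more than the 14 allowed, so from here I work from measured numbers only. Next, the green cell.

Emit:
{"op": "apply_moves", "data": {"moves": [{"tx": 0.02, "ty": 0, "tz": -0.01, "yaw": 0}, {"tx": 0.04, "ty": 0, "tz": -0.01, "yaw": 0}, {"tx": 0.045, "ty": -0.002, "tz": 0, "yaw": 0}, {"tx": 0.045, "ty": -0.002, "tz": 0, "yaw": 0}, {"tx": 0.04, "ty": -0.001, "tz": 0, "yaw": 0}, {"tx": 0.03, "ty": 0, "tz": 0, "yaw": 0}, {"tx": 0.005, "ty": 0, "tz": 0, "yaw": 0}, {"tx": 0, "ty": 0, "tz": 0, "yaw": 0}, {"tx": 0, "ty": 0, "tz": 0, "yaw": 0}], "gripper": 80}}

```text
time: 33.6
ee_pos: [461.1, 301.5, 97.4]
tool_rot: [0.0, 0.694, 0.72, -0.001]
ft_force: [0.6, -0.3, -0.6]
grip_width: 0.798
grip_force: 0.0
```

```bash
python3 - <<'E'
from h import *
s,i,C=shot('wrist','w20');print(s['time'],s['ee_pos'],s['grip_width']);cells(s,i,C)
# knob, triangulated from the first pictures
L={}
for n in("top","side"):
    i=cv2.imread(f"pics/{n}0.png")[:,:,::-1].copy();Cc=cam(n)
    for k in blobs(i,"red",8):
        M=cv2.moments(k);u,v=M["m10"]/M["m00"],M["m01"]/M["m00"]
        pe=proj(Cc,[628,-136,105])
        if np.hypot(*(pe-[u,v]))<25:print(n,u,v,cv2.boundingRect(k));L[n]=(Cc[0]@np.c_[Cc[1],Cc[2]],np.array([[u],[v]]))
if len(L)==2:
    X=cv2.triangulatePoints(L["top"][0],L["side"][0],L["top"][1],L["side"][1]);print(X[:3,0]/X[3,0])
E
```

```text
33.6 [461.06435815 301.51582803  97.35599101] 0.7984241831929836
green (318, 244, 34) [461.4 303.7  16. ] R=19.4 delta(z=3) (array([ 2.3,  0.5, 94.4]), 0.038)
amber (610, 346, 31) [641.2 246.1  16. ] R=19.0 delta(z=3) (array([-62.1, 178. ,  94.3]), 0.038)
top 386.54761904761904 232.07936507936506 (384, 229, 6, 7)
side 324.8833333333333 198.13333333333333 (323, 196, 4, 9)
[ 624.93672493 -135.77857068  104.323282  ]
```

Emit:
{"op": "apply_moves", "data": {"moves": [{"tx": 0.002, "ty": 0.0, "tz": 0.03, "yaw": 0}, {"tx": 0, "ty": 0, "tz": 0.035, "yaw": 0}, {"tx": 0, "ty": 0, "tz": 0.02, "yaw": 0}, {"tx": 0, "ty": 0, "tz": 0.007, "yaw": 0}, {"tx": 0, "ty": 0, "tz": 0, "yaw": 0}]}}

```text
time: 34.28
ee_pos: [461.3, 304.2, 5.9]
tool_rot: [-0.0, 0.693, 0.72, -0.0]
ft_force: [0.3, 0.1, 0.8]
grip_width: 0.798
grip_force: 0.0
```

Emit:
{"op": "apply_moves", "data": {"moves": [{"tx": 0, "ty": 0, "tz": 0, "yaw": 0}, {"tx": 0, "ty": 0, "tz": 0, "yaw": 0}, {"tx": 0, "ty": 0, "tz": 0, "yaw": 0}, {"tx": 0, "ty": 0, "tz": 0, "yaw": 0}, {"tx": 0, "ty": 0, "tz": 0, "yaw": 0}, {"tx": 0, "ty": 0, "tz": 0, "yaw": 0}], "gripper": 30}}

```text
time: 35.02
ee_pos: [462.0, 305.2, 7.2]
tool_rot: [0.0, 0.693, 0.721, 0.001]
ft_force: [-0.5, -0.8, 5.6]
grip_width: 0.443
grip_force: 39.5
```

Emit:
{"op": "apply_moves", "data": {"moves": [{"tx": 0, "ty": 0, "tz": -0.015, "yaw": 0}, {"tx": 0, "ty": 0, "tz": -0.03, "yaw": 0}, {"tx": 0, "ty": 0, "tz": -0.03, "yaw": 0}, {"tx": 0, "ty": 0, "tz": 0, "yaw": 0}]}}

```text
time: 35.52
ee_pos: [463.3, 306.2, 84.2]
tool_rot: [0.001, 0.693, 0.721, 0.003]
ft_force: [0.4, -0.3, -1.4]
grip_width: 0.44
grip_force: 40.3
```

```bash
python3 - <<'E'
from h import *
s=arm.sense();C=cam("top");i=cv2.imread("pics/top0.png")[:,:,::-1].copy()
print(s["grip_width"])
for c in("green","amber"):
    for k in blobs(i,c,200):
        (x,y),sz,a=cv2.minAreaRect(k)
        if x>400 and sz[0]>30:
            P=ray(C,x,y,20);print(c,np.round(P),sz,a,delta(s,[P[0],P[1],80]))
E
```

```text
0.4395270884821318
amber [ 511. -267.   20.] (44.62873840332031, 45.33340072631836) 86.633544921875 (array([-575. ,   25.7,    2.6]), 0.039)
amber [ 770. -707.   20.] (57.9990348815918, 19.66686248779297) 11.821487426757812 (array([-1024.4,   266.7,     2.4]), 0.039)
```

Emit:
{"op": "apply_moves", "data": {"moves": [{"tx": -0.02, "ty": 0, "tz": 0, "yaw": 0}, {"tx": -0.035, "ty": 0.0, "tz": 0, "yaw": 0}, {"tx": -0.04, "ty": 0.001, "tz": 0, "yaw": 0}, {"tx": -0.04, "ty": 0.001, "tz": 0, "yaw": 0}, {"tx": -0.04, "ty": 0.001, "tz": 0, "yaw": 0}, {"tx": -0.04, "ty": 0.001, "tz": 0, "yaw": 0}, {"tx": -0.04, "ty": 0.001, "tz": 0, "yaw": 0}, {"tx": -0.04, "ty": 0.001, "tz": 0, "yaw": 0}, {"tx": -0.04, "ty": 0.001, "tz": 0, "yaw": 0}, {"tx": -0.04, "ty": 0.001, "tz": 0, "yaw": 0}, {"tx": -0.04, "ty": 0.001, "tz": 0, "yaw": 0}, {"tx": -0.04, "ty": 0.002, "tz": 0, "yaw": 0}, {"tx": -0.04, "ty": 0.002, "tz": 0, "yaw": 0}, {"tx": -0.04, "ty": 0.003, "tz": 0, "yaw": 0}, {"tx": -0.04, "ty": 0.003, "tz": 0, "yaw": 0}, {"tx": -0.04, "ty": 0.004, "tz": 0, "yaw": 0}, {"tx": -0.04, "ty": 0.004, "tz": 0, "yaw": 0}, {"tx": -0.03, "ty": 0, "tz": 0, "yaw": 0}, {"tx": -0.01, "ty": 0, "tz": 0, "yaw": 0}, {"tx": 0, "ty": 0, "tz": 0, "yaw": 0}]}}

```text
time: 38.02
ee_pos: [513.9, -388.6, 79.8]
tool_rot: [-0.001, 0.694, 0.72, -0.0]
ft_force: [0.1, -0.1, -0.6]
grip_width: 0.441
grip_force: 40.3
```

```bash
python3 - <<'E'
from h import *
s,i,C=shot("wrist","w21");print(s["time"],s["ee_pos"],s["grip_width"],s["joint_positions"])
def outline(i,C,c):
    k=max([k for k in blobs(i,c,150) if cv2.boundingRect(k)[0]>0],key=cv2.contourArea)
    h=k[:,0,:];return h
for k in blobs(i,"green",150):
    (x,y),sz,a=cv2.minAreaRect(k);P=ray(C,x,y,22);print("wrist",(round(x),round(y)),np.round(sz),round(a),np.round(P))
s2,t,Ct=shot("top","t3")
for k in blobs(t,"green",25):
    b=cv2.boundingRect(k);print("top",b,cv2.contourArea(k))
    if b[0]>400:
        h=k[:,0,:];Q=np.array([ray(Ct,*p,22) for p in h]);print(Q.min(0),Q.max(0))
E
```

```text
38.025 [ 513.91546063 -388.63638095   79.76145699] 0.4406910594100779 [-6.47556974e-01  4.89787614e-01 -1.44713359e-01  9.38431720e-01
  1.61489268e-04  8.85429091e-01]
wrist (317, 324) [ 98. 104.] 90 [ 515. -424.   22.]
wrist (320, 231) [213. 166.] 4 [ 515. -373.   22.]
top (0, 271, 47, 29) 945.0
top (43, 206, 10, 6) 29.0
```

```bash
python3 - <<'E'
from h import *
i=cv2.imread("pics/w21.png")[:,:,::-1].copy();s=arm.sense();C=cam("wrist",s)
k=max(blobs(i,"green",150),key=cv2.contourArea);h=k[:,0,:]
Q=np.array([ray(C,*p,22) for p in h if p[1]<300]);print(Q.min(0),Q.max(0))
for r in(0.5,1,2,5,95,98,99,99.5):print(r,np.percentile(Q[:,0],r),np.percentile(Q[:,1],r))
E
```

```text
[ 490.55554418 -409.6217674    22.        ] [ 540.13849548 -394.96767327   22.        ]
0.5 490.81145895118465 -409.3318516065847
1 491.06737372693743 -409.0419358098624
2 491.57295960002637 -408.4628948124526
5 492.5824405282222 -407.67236793309786
95 538.4565900397854 -395.06833407732995
98 539.5348813000946 -395.0079370600268
99 539.5835807779949 -394.987805076213
99.5 539.8610381274704 -394.97773917312605
```

```bash
python3 - <<'E'
from h import *
i=cv2.imread("pics/w21.png")[:,:,::-1].copy();s=arm.sense();C=cam("wrist",s)
for k in blobs(i,"green",150):
    b=cv2.boundingRect(k)
    if b[2]>150:
        h=k[:,0,:];Q=np.array([ray(C,*p,22) for p in h]);print(b,Q.min(0),Q.max(0))
        t=h[h[:,1]<b[1]+40];
        for sgn in(t[:,0].min(),t[:,0].max()):print(sgn)
E
```

```text
(218, 155, 214, 167) [ 464.75910609 -419.18201814   22.        ] [ 571.0343761 -331.9326394   22.       ]
218
431
```

Emit:
{"op": "apply_moves", "data": {"moves": [{"tx": 0.003, "ty": 0.004, "tz": 0.02, "yaw": 0}, {"tx": 0, "ty": 0, "tz": 0.025, "yaw": 0}, {"tx": 0, "ty": 0, "tz": 0.015, "yaw": 0}, {"tx": 0, "ty": 0, "tz": 0.006, "yaw": 0}, {"tx": 0, "ty": 0, "tz": 0, "yaw": 0}, {"tx": 0, "ty": 0, "tz": 0, "yaw": 0}]}}

```text
time: 38.88
ee_pos: [519.7, -385.9, 15.7]
tool_rot: [0.001, 0.693, 0.721, 0.0]
ft_force: [0.1, -0.5, -0.4]
grip_width: 0.44
grip_force: 40.3
```

Emit:
{"op": "apply_moves", "data": {"moves": [{"tx": 0, "ty": 0, "tz": 0, "yaw": 0}, {"tx": 0, "ty": 0, "tz": 0, "yaw": 0}, {"tx": 0, "ty": 0, "tz": 0, "yaw": 0}, {"tx": 0, "ty": 0, "tz": -0.015, "yaw": 0}, {"tx": 0, "ty": 0, "tz": -0.03, "yaw": 0}, {"tx": 0, "ty": 0, "tz": -0.04, "yaw": 0}, {"tx": 0, "ty": 0, "tz": -0.02, "yaw": 0}, {"tx": 0, "ty": 0, "tz": 0, "yaw": 0}], "gripper": 60}}

```text
time: 39.88
ee_pos: [520.6, -386.7, 122.8]
tool_rot: [0.002, 0.693, 0.721, 0.0]
ft_force: [-0.4, 0.3, 0.0]
grip_width: 0.603
grip_force: 0.0
```

```bash
python3 - <<'E'
from h import *
s,i,C=shot("wrist","w22");print(s["time"],s["ee_pos"],s["grip_width"])
for k in blobs(i,"green",150):
    (x,y),r=cv2.minEnclosingCircle(k);P=ray(C,x,y,20);print((x,y,r),P,np.linalg.norm(ray(C,x+r,y,20)-P))
s,i,C=shot("top","t4")
for c in ("green","amber","blue"):
  for k in blobs(i,c,25):
    (x,y),r=cv2.minEnclosingCircle(k);P=ray(C,x,y,16)
    if P[0]>440 and 100<x<540:print(c,np.round(P),r)
P=np.array([648,235,4]);print(delta(arm.sense(),P))
E
```

```text
39.875 [ 520.63587044 -386.68351002  122.81468144] 0.6027571655374797
(317.0, 313.0, 69.0290756225586) [ 523.13604753 -437.92341151   20.        ] 45.047904490839315
(315.1921081542969, 238.23231506347656, 31.54257583618164) [ 520.06454929 -387.34608371   20.        ] 19.53681554831181
(310.8826599121094, 221.46627807617188, 110.18689727783203) [ 517.02937694 -376.78883075   20.        ] 67.52117358070744
green [ 519. -391.   16.] 8.252817153930664
amber [ 510. -268.   16.] 31.18503189086914
amber [615. 537.  16.] 7.905794143676758
amber [648. 234.  16.] 8.3334379196167
amber [769. -51.  16.] 5.099119663238525
blue [537. 514.  16.] 25.811918258666992
blue [555.  79.  16.] 8.469127655029297
blue [558.   4.  16.] 8.53882884979248
blue [801. -23.  16.] 14.179559707641602
(array([615. , 153.1, 115.7]), 0.039)
```

Green is in its tray. Both blue cells are home, so the pawl is next.

Emit:
{"op": "apply_moves", "data": {"moves": [{"tx": 0.01, "ty": 0.006, "tz": -0.03, "yaw": -0.1745}, {"tx": 0, "ty": 0, "tz": -0.02, "yaw": -0.1745}, {"tx": 0, "ty": 0, "tz": 0, "yaw": -0.1745}, {"tx": 0, "ty": 0, "tz": 0, "yaw": -0.1745}, {"tx": 0, "ty": 0, "tz": 0, "yaw": -0.1745}, {"tx": 0, "ty": 0, "tz": 0, "yaw": -0.1745}, {"tx": 0, "ty": 0, "tz": 0, "yaw": -0.1745}, {"tx": 0, "ty": 0, "tz": 0, "yaw": -0.1745}, {"tx": 0, "ty": 0, "tz": 0, "yaw": -0.1745}, {"tx": -0.02, "ty": 0.04, "tz": 0, "yaw": 0}, {"tx": -0.02, "ty": 0.04, "tz": 0, "yaw": 0}, {"tx": -0.02, "ty": 0.04, "tz": 0, "yaw": 0}, {"tx": -0.02, "ty": 0.04, "tz": 0, "yaw": 0}, {"tx": -0.015, "ty": 0.04, "tz": 0, "yaw": 0}, {"tx": -0.01, "ty": 0.03, "tz": 0, "yaw": 0}, {"tx": 0, "ty": 0.007, "tz": 0, "yaw": 0}, {"tx": 0, "ty": 0, "tz": 0, "yaw": 0}, {"tx": 0, "ty": 0, "tz": 0, "yaw": 0}], "gripper": 32}}

```text
time: 42.22
ee_pos: [620.0, -135.5, 169.4]
tool_rot: [-0.0, -0.019, 1.0, -0.0]
ft_force: [-0.1, -1.2, 0.3]
grip_width: 0.322
grip_force: 0.0
```

```bash
cat >> h.py <<'E'
def knob(f,zt=113):
    s,i,C=shot("wrist",f);print(s["time"],np.round(s["ee_pos"],1),s["grip_width"],s["joint_positions"][5])
    for k in blobs(i,"red",60):
        (x,y),r=cv2.minEnclosingCircle(k);b=cv2.boundingRect(k)
        for z in(100,zt):P=ray(C,x,y,z);print(b,(round(x),round(y),round(r)),np.round(P,1),"R%.1f"%np.linalg.norm(ray(C,x+r,y,z)-P),delta(s,P))
E
python3 -c "
from h import *
knob('k1')"
```

```text
42.225 [ 620.  -135.5  169.4] 0.32194103606264896 -0.25246054014080194
(305, 244, 26, 38) (318, 262, 19) [ 625.7 -134.1  100. ] R10.1 (array([-5.8,  1.3, 69.4]), 1.608)
(305, 244, 26, 38) (318, 262, 19) [ 621.3 -134.3  113. ] R9.5 (array([-1.4,  1.2, 56.4]), 1.608)
```

Emit:
{"op": "apply_moves", "data": {"moves": [{"tx": -0.005, "ty": 0.001, "tz": 0.02, "yaw": 0}, {"tx": 0, "ty": 0, "tz": 0.02, "yaw": 0}, {"tx": 0, "ty": 0, "tz": 0.015, "yaw": 0}, {"tx": 0, "ty": 0, "tz": 0.01, "yaw": 0}, {"tx": 0, "ty": 0, "tz": 0.007, "yaw": 0}, {"tx": 0, "ty": 0, "tz": 0, "yaw": 0}]}}

```text
time: 43.02
ee_pos: [625.3, -133.2, 97.4]
tool_rot: [-0.0, -0.019, 1.0, 0.0]
ft_force: [-0.9, -0.2, 0.4]
grip_width: 0.32
grip_force: 0.0
```

Emit:
{"op": "apply_moves", "data": {"moves": [{"tx": 0, "ty": 0, "tz": 0, "yaw": 0}, {"tx": 0, "ty": 0, "tz": 0, "yaw": 0}, {"tx": 0, "ty": 0, "tz": 0, "yaw": 0}, {"tx": 0, "ty": 0, "tz": 0, "yaw": 0}], "gripper": 5, "force": 40}}

```text
time: 43.52
ee_pos: [625.9, -134.7, 98.5]
tool_rot: [0.001, -0.019, 1.0, -0.001]
ft_force: [-0.1, -4.1, -1.3]
grip_width: 0.141
grip_force: 39.0
```

```bash
python3 -c "
from h import *
knob('k2')
s,i,C=shot('side','k2s')
for k in blobs(i,'red',4):print(cv2.boundingRect(k)) if abs(cv2.boundingRect(k)[0]-324)<20 else 0
"
```

```text
43.525 [ 625.9 -134.7   98.5] 0.14094457757212703 -0.24856082261872667
(300, 279, 35, 60) (316, 308, 30) [ 625.6 -134.1  100. ] R11.0 (array([ 0.3,  0.6, -1.5]), 1.609)
(300, 279, 35, 60) (316, 308, 30) [ 619.4 -134.3  113. ] R10.0 (array([  6.4,   0.7, -14.5]), 1.609)
```

Emit:
{"op": "apply_moves", "data": {"moves": [{"tx": 0.002, "ty": 0, "tz": -0.003, "yaw": 0}, {"tx": 0.002, "ty": 0, "tz": -0.003, "yaw": 0}, {"tx": 0.002, "ty": 0, "tz": -0.003, "yaw": 0}, {"tx": 0.003, "ty": 0, "tz": -0.003, "yaw": 0}, {"tx": 0.002, "ty": 0, "tz": -0.002, "yaw": 0}, {"tx": 0, "ty": 0, "tz": 0, "yaw": 0}, {"tx": 0, "ty": 0, "tz": 0, "yaw": 0}]}}

```text
time: 44.5
ee_pos: [613.2, -135.2, 110.9]
tool_rot: [-0.001, -0.019, 1.0, -0.001]
ft_force: [-1.4, -6.3, -6.6]
grip_width: 0.135
grip_force: 39.0
```

```bash
cat >> h.py <<'E'
def barcheck(f):
    s,i,C=shot("top",f)
    for k in blobs(i,"blue",10):
        (x,y),r=cv2.minEnclosingCircle(k)
        if 270<x<380 and y>200:print("blue seen",round(x),round(y),cv2.contourArea(k))
    a=cv2.imread("pics/t4.png").astype(int);d=np.abs(i[:,:,::-1].astype(int)-a).sum(2)[200:300,265:375]
    print("changed by rows",(d>60).sum(1).reshape(-1,10).sum(1))
E
python3 -c "
from h import *
knob('k3');barcheck('b1')"
```

```text
44.5 [ 613.2 -135.2  110.9] 0.13530618492090718 -0.252920084546953
(301, 294, 33, 47) (316, 317, 23) [ 622.5 -134.3  100. ] R9.4 (array([-9.3,  0.6, 10.9]), 1.608)
(301, 294, 33, 47) (316, 317, 23) [ 616.1 -134.4  113. ] R8.6 (array([-2.9,  0.6, -2.1]), 1.608)
blue seen 292 267 200.5
blue seen 324 266 195.5
changed by rows [525 790 723 754 647 377 385 405 436 303]
```

Emit:
{"op": "apply_moves", "data": {"moves": [{"tx": 0, "ty": 0, "tz": 0, "yaw": 0}, {"tx": 0, "ty": 0, "tz": 0, "yaw": 0}, {"tx": 0, "ty": 0, "tz": 0, "yaw": 0}, {"tx": 0, "ty": 0, "tz": 0, "yaw": 0}, {"tx": 0, "ty": 0, "tz": 0, "yaw": 0}, {"tx": 0, "ty": 0, "tz": 0, "yaw": 0}, {"tx": 0, "ty": 0, "tz": 0, "yaw": 0}, {"tx": 0, "ty": 0, "tz": 0, "yaw": 0}]}}

```text
time: 45.6
ee_pos: [613.2, -135.2, 110.9]
tool_rot: [-0.001, -0.019, 1.0, -0.001]
ft_force: [-2.1, -5.6, -7.7]
grip_width: 0.135
grip_force: 39.0
```

```bash
python3 -c "
from h import *
knob('k4');barcheck('b2');print(arm.sense()['ft_force'],arm.sense()['grip_force'])"
```

```text
45.6 [ 613.2 -135.2  110.9] 0.13502804429785112 -0.2528862927655928
(301, 294, 33, 47) (316, 317, 23) [ 622.5 -134.3  100. ] R9.4 (array([-9.3,  0.6, 10.9]), 1.608)
(301, 294, 33, 47) (316, 317, 23) [ 616.1 -134.5  113. ] R8.6 (array([-2.9,  0.6, -2.1]), 1.608)
blue seen 292 270 19.0
blue seen 324 269 20.5
blue seen 292 263 13.5
blue seen 324 261 11.5
changed by rows [336 760 741 570 392 410 742 479 417 291]
[-1.40075481 -5.4958361  -6.73320697] 38.96985411643982
```

The bar is coming down. Hold for another 2.5 s.

Emit:
{"op": "apply_moves", "data": {"moves": [{"tx": 0, "ty": 0, "tz": 0, "yaw": 0}, {"tx": 0, "ty": 0, "tz": 0, "yaw": 0}, {"tx": 0, "ty": 0, "tz": 0, "yaw": 0}, {"tx": 0, "ty": 0, "tz": 0, "yaw": 0}, {"tx": 0, "ty": 0, "tz": 0, "yaw": 0}, {"tx": 0, "ty": 0, "tz": 0, "yaw": 0}, {"tx": 0, "ty": 0, "tz": 0, "yaw": 0}, {"tx": 0, "ty": 0, "tz": 0, "yaw": 0}, {"tx": 0, "ty": 0, "tz": 0, "yaw": 0}, {"tx": 0, "ty": 0, "tz": 0, "yaw": 0}, {"tx": 0, "ty": 0, "tz": 0, "yaw": 0}, {"tx": 0, "ty": 0, "tz": 0, "yaw": 0}, {"tx": 0, "ty": 0, "tz": 0, "yaw": 0}, {"tx": 0, "ty": 0, "tz": 0, "yaw": 0}, {"tx": 0, "ty": 0, "tz": 0, "yaw": 0}, {"tx": 0, "ty": 0, "tz": 0, "yaw": 0}, {"tx": 0, "ty": 0, "tz": 0, "yaw": 0}, {"tx": 0, "ty": 0, "tz": 0, "yaw": 0}, {"tx": 0, "ty": 0, "tz": 0, "yaw": 0}, {"tx": 0, "ty": 0, "tz": 0, "yaw": 0}]}}

```text
time: 48.2
ee_pos: [613.2, -135.2, 110.9]
tool_rot: [-0.001, -0.019, 1.0, -0.001]
ft_force: [-1.4, -6.3, -7.1]
grip_width: 0.139
grip_force: 39.0
```

```bash
python3 - <<'E'
from h import *
barcheck('b3')
arm.get_image("top")
a=cv2.imread("pics/b2.png").astype(int);b=cv2.imread("pics/b3.png").astype(int)
print((np.abs(a-b).sum(2)>60)[200:300,265:375].sum())
s,i,C=shot("side","b3s")
E
```

```text
blue seen 292 270 19.5
blue seen 324 269 19.5
blue seen 292 263 13.5
blue seen 324 261 11.5
changed by rows [345 760 740 567 389 407 740 473 419 291]
0
```

Emit:
{"op": "apply_moves", "data": {"moves": [{"tx": 0, "ty": 0, "tz": 0, "yaw": 0}, {"tx": 0, "ty": 0, "tz": 0, "yaw": 0}, {"tx": 0, "ty": 0, "tz": 0, "yaw": 0}, {"tx": 0, "ty": 0, "tz": 0, "yaw": 0}, {"tx": 0, "ty": 0, "tz": 0, "yaw": 0}, {"tx": 0, "ty": 0, "tz": 0, "yaw": 0}]}}

```text
time: 49.1
ee_pos: [613.3, -135.2, 110.9]
tool_rot: [-0.001, -0.019, 1.0, -0.001]
ft_force: [-2.1, -6.3, -5.5]
grip_width: 0.135
grip_force: 39.0
```

```bash
python3 - <<'E'
from h import *
barcheck('b4')
a=cv2.imread("pics/b4.png").astype(int);b=cv2.imread("pics/b3.png").astype(int)
print("b4-b3",(np.abs(a-b).sum(2)>60)[200:300,265:375].sum())
knob('k5')
E
```

```text
blue seen 292 270 19.5
blue seen 324 269 20.5
blue seen 292 263 13.5
blue seen 324 261 11.5
changed by rows [372 757 744 571 392 407 745 472 419 291]
b4-b3 0
49.15 [ 613.3 -135.2  110.9] 0.13885154469126162 -0.25292269167783515
(301, 294, 33, 47) (316, 317, 23) [ 622.6 -134.3  100. ] R9.4 (array([-9.3,  0.6, 10.9]), 1.608)
(301, 294, 33, 47) (316, 317, 23) [ 616.2 -134.4  113. ] R8.6 (array([-2.9,  0.6, -2.1]), 1.608)
```

The bar is at rest on the cells: it covers their middles and no longer moves. Lower the pawl along its arc, release and rise.

Emit:
{"op": "apply_moves", "data": {"moves": [{"tx": -0.002, "ty": 0, "tz": 0.002, "yaw": 0}, {"tx": -0.003, "ty": 0, "tz": 0.003, "yaw": 0}, {"tx": -0.002, "ty": 0, "tz": 0.003, "yaw": 0}, {"tx": -0.002, "ty": 0, "tz": 0.003, "yaw": 0}, {"tx": -0.0015, "ty": 0, "tz": 0.002, "yaw": 0}, {"tx": 0, "ty": 0, "tz": 0, "yaw": 0}, {"tx": 0, "ty": 0, "tz": 0, "yaw": 0}]}}

```text
time: 50.08
ee_pos: [625.3, -134.6, 99.7]
tool_rot: [0.0, -0.019, 1.0, -0.001]
ft_force: [-0.9, -5.9, 1.6]
grip_width: 0.134
grip_force: 39.8
```

Emit:
{"op": "apply_moves", "data": {"moves": [{"tx": 0, "ty": 0, "tz": 0, "yaw": 0}, {"tx": 0, "ty": 0, "tz": 0, "yaw": 0}, {"tx": 0, "ty": 0, "tz": 0, "yaw": 0}, {"tx": 0, "ty": 0, "tz": 0, "yaw": 0}, {"tx": 0, "ty": 0, "tz": -0.01, "yaw": 0}, {"tx": 0, "ty": 0, "tz": -0.03, "yaw": 0}, {"tx": 0, "ty": 0, "tz": -0.032, "yaw": 0}, {"tx": 0.005, "ty": 0, "tz": 0, "yaw": 0}, {"tx": 0, "ty": 0, "tz": 0, "yaw": 0}, {"tx": 0, "ty": 0, "tz": 0, "yaw": 0}], "gripper": 32}}

```text
time: 51.32
ee_pos: [619.3, -133.3, 169.8]
tool_rot: [-0.001, -0.019, 1.0, 0.0]
ft_force: [-0.3, -0.3, -0.3]
grip_width: 0.318
grip_force: 0.0
```

```bash
python3 - <<'E'
from h import *
knob('k6');barcheck('b5')
a=cv2.imread("pics/k1.png").astype(int);b=cv2.imread("pics/k6.png").astype(int)
s,i,C=shot("top","t5")
for c in("amber","green"):
  for k in blobs(i,c,25):
    (x,y),r=cv2.minEnclosingCircle(k);P=ray(C,x,y,16)
    if P[0]>440 and 100<x<540:print(c,np.round(P),r)
E
```

```text
51.325 [ 619.3 -133.3  169.8] 0.3176149437147903 -0.2507485313631487
(301, 245, 26, 37) (314, 263, 18) [ 625.5 -133.9  100. ] R9.9 (array([-6.3, -0.9, 69.8]), 1.609)
(301, 245, 26, 37) (314, 263, 18) [ 621.1 -134.   113. ] R9.3 (array([-1.9, -0.8, 56.8]), 1.609)
blue seen 292 270 19.5
blue seen 324 268 20.0
blue seen 292 263 13.0
blue seen 324 261 11.5
changed by rows [773 836 771 584 423 445 769 514 454 298]
amber [615. 537.  16.] 7.905794143676758
amber [619. 252.  16.] 8.51559066772461
amber [769. -51.  16.] 5.099119663238525
amber [ 782. -113.   16.] 9.223453521728516
```

The knob is back at its starting place and the bar is down. The amber cell has been knocked to about (619,252), so I'll fetch it from there.

Emit:
{"op": "apply_moves", "data": {"moves": [{"tx": 0, "ty": 0.02, "tz": 0, "yaw": 0}, {"tx": -0.002, "ty": 0.035, "tz": 0, "yaw": 0}, {"tx": -0.002, "ty": 0.04, "tz": 0, "yaw": 0}, {"tx": -0.002, "ty": 0.045, "tz": 0, "yaw": 0}, {"tx": -0.002, "ty": 0.045, "tz": 0, "yaw": 0}, {"tx": -0.002, "ty": 0.045, "tz": 0, "yaw": 0}, {"tx": -0.002, "ty": 0.045, "tz": 0, "yaw": 0}, {"tx": -0.002, "ty": 0.045, "tz": 0.02, "yaw": 0}, {"tx": -0.001, "ty": 0.04, "tz": 0.03, "yaw": 0}, {"tx": 0, "ty": 0.025, "tz": 0.02, "yaw": 0}, {"tx": 0, "ty": 0, "tz": 0, "yaw": 0}, {"tx": 0, "ty": 0, "tz": 0, "yaw": 0}], "gripper": 80}}

```text
time: 52.98
ee_pos: [620.3, 251.3, 101.3]
tool_rot: [0.0, -0.019, 1.0, -0.0]
ft_force: [0.4, -0.1, -0.3]
grip_width: 0.802
grip_force: 0.0
```

```bash
python3 -c "
from h import *
s,i,C=shot('wrist','w30');print(s['time'],s['ee_pos'],s['grip_width']);cells(s,i,C)"
```

```text
52.975 [620.25744826 251.33314833 101.26292094] 0.8022185855830108
amber (320, 243, 34) [619.4 254.1  16. ] R=19.6 delta(z=3) (array([ 0.8,  2.9, 98.3]), 1.609)
```

Emit:
{"op": "apply_moves", "data": {"moves": [{"tx": 0.001, "ty": 0.003, "tz": 0.03, "yaw": 0}, {"tx": 0, "ty": 0, "tz": 0.035, "yaw": 0}, {"tx": 0, "ty": 0, "tz": 0.022, "yaw": 0}, {"tx": 0, "ty": 0, "tz": 0.008, "yaw": 0}, {"tx": 0, "ty": 0, "tz": 0, "yaw": 0}]}}

```text
time: 53.65
ee_pos: [619.4, 254.1, 6.4]
tool_rot: [0.0, -0.019, 1.0, 0.0]
ft_force: [0.9, -0.0, 0.8]
grip_width: 0.799
grip_force: 0.0
```

Emit:
{"op": "apply_moves", "data": {"moves": [{"tx": 0, "ty": 0, "tz": 0, "yaw": 0}, {"tx": 0, "ty": 0, "tz": 0, "yaw": 0}, {"tx": 0, "ty": 0, "tz": 0, "yaw": 0}, {"tx": 0, "ty": 0, "tz": 0, "yaw": 0}, {"tx": 0, "ty": 0, "tz": 0, "yaw": 0}, {"tx": 0, "ty": 0, "tz": 0, "yaw": 0}], "gripper": 30}}

```text
time: 54.4
ee_pos: [620.2, 255.0, 7.6]
tool_rot: [0.001, -0.019, 1.0, 0.0]
ft_force: [-0.4, -0.6, 5.7]
grip_width: 0.439
grip_force: 39.6
```

Emit:
{"op": "apply_moves", "data": {"moves": [{"tx": 0, "ty": 0, "tz": -0.015, "yaw": 0}, {"tx": 0, "ty": 0, "tz": -0.03, "yaw": 0}, {"tx": 0, "ty": 0, "tz": -0.035, "yaw": 0}, {"tx": 0, "ty": 0, "tz": 0, "yaw": 0}]}}

```text
time: 54.9
ee_pos: [621.6, 256.0, 90.4]
tool_rot: [0.003, -0.019, 1.0, 0.001]
ft_force: [-0.2, 0.4, -0.8]
grip_width: 0.439
grip_force: 40.3
```

```bash
python3 -c "
from h import *
s=arm.sense();print(delta(s,[470,210,80]),delta(s,[470,-100,80]),delta(s,[511,-267,80]))"
```

```text
(array([153.4, -40.1,   9.3]), 1.61) (array([ 165.4, -349.9,    8.4]), 1.61) (array([ 130.9, -518.4,    8.2]), 1.61)
```

Emit:
{"op": "apply_moves", "data": {"moves": [{"tx": 0.03, "ty": -0.005, "tz": 0, "yaw": 0}, {"tx": 0.04, "ty": -0.01, "tz": 0, "yaw": 0}, {"tx": 0.04, "ty": -0.01, "tz": 0, "yaw": 0}, {"tx": 0.035, "ty": -0.02, "tz": 0, "yaw": 0}, {"tx": 0.01, "ty": -0.035, "tz": 0, "yaw": 0}, {"tx": 0.002, "ty": -0.04, "tz": 0, "yaw": 0}, {"tx": 0.002, "ty": -0.04, "tz": 0, "yaw": 0}, {"tx": 0.001, "ty": -0.04, "tz": 0, "yaw": 0}, {"tx": 0.001, "ty": -0.04, "tz": 0, "yaw": 0}, {"tx": 0, "ty": -0.04, "tz": 0, "yaw": 0}, {"tx": 0, "ty": -0.04, "tz": 0, "yaw": 0}, {"tx": 0, "ty": -0.04, "tz": 0, "yaw": 0}, {"tx": -0.005, "ty": -0.04, "tz": 0, "yaw": 0}, {"tx": -0.01, "ty": -0.04, "tz": 0, "yaw": 0}, {"tx": -0.01, "ty": -0.04, "tz": 0, "yaw": 0}, {"tx": -0.005, "ty": -0.03, "tz": 0, "yaw": 0}, {"tx": 0, "ty": -0.008, "tz": 0, "yaw": 0}, {"tx": 0, "ty": 0, "tz": 0, "yaw": 0}, {"tx": 0, "ty": 0, "tz": 0, "yaw": 0}]}}

```text
time: 57.28
ee_pos: [507.5, -266.6, 85.6]
tool_rot: [-0.0, -0.02, 1.0, 0.0]
ft_force: [-0.3, 0.1, -0.8]
grip_width: 0.444
grip_force: 40.4
```

```bash
python3 - <<'E'
from h import *
s,i,C=shot("wrist","w31");print(s["time"],s["ee_pos"],s["grip_width"],delta(s,[511,-267,15]))
for k in blobs(i,"amber",150):
    h=k[:,0,:];Q=np.array([ray(C,*p,22) for p in h]);print(cv2.boundingRect(k),np.round(Q.min(0)),np.round(Q.max(0)))
E
```

```text
57.275 [ 507.53115755 -266.62530446   85.57741379] 0.4435447220131965 (array([-3.5, -0.6, 70.6]), 1.61)
(264, 260, 107, 107) [ 510. -293.   22.] [ 573. -234.   22.]
(210, 163, 208, 151) [ 458. -320.   22.] [ 542. -216.   22.]
```

Emit:
{"op": "apply_moves", "data": {"moves": [{"tx": -0.003, "ty": -0.001, "tz": 0.025, "yaw": 0}, {"tx": 0, "ty": 0, "tz": 0.025, "yaw": 0}, {"tx": 0, "ty": 0, "tz": 0.014, "yaw": 0}, {"tx": 0, "ty": 0, "tz": 0.006, "yaw": 0}, {"tx": 0, "ty": 0, "tz": 0, "yaw": 0}, {"tx": 0, "ty": 0, "tz": 0, "yaw": 0}]}}

```text
time: 58.08
ee_pos: [511.7, -269.1, 16.6]
tool_rot: [0.001, -0.019, 1.0, -0.0]
ft_force: [0.8, -0.4, -0.4]
grip_width: 0.444
grip_force: 40.4
```

Emit:
{"op": "apply_moves", "data": {"moves": [{"tx": 0, "ty": 0, "tz": 0, "yaw": 0}, {"tx": 0, "ty": 0, "tz": 0, "yaw": 0}, {"tx": 0, "ty": 0, "tz": 0, "yaw": 0}, {"tx": 0, "ty": 0, "tz": -0.015, "yaw": 0}, {"tx": 0, "ty": 0, "tz": -0.03, "yaw": 0}, {"tx": 0, "ty": 0, "tz": -0.04, "yaw": 0}, {"tx": 0, "ty": 0, "tz": -0.04, "yaw": 0}, {"tx": 0, "ty": -0.05, "tz": -0.04, "yaw": 0}, {"tx": 0, "ty": -0.05, "tz": 0, "yaw": 0}, {"tx": 0, "ty": -0.05, "tz": 0, "yaw": 0}, {"tx": 0, "ty": -0.05, "tz": 0, "yaw": 0}, {"tx": 0, "ty": 0, "tz": 0, "yaw": 0}, {"tx": 0, "ty": 0, "tz": 0, "yaw": 0}], "gripper": 60}}

```text
time: 59.7
ee_pos: [518.6, -467.1, 180.3]
tool_rot: [0.0, -0.019, 1.0, 0.0]
ft_force: [0.7, -0.3, -0.0]
grip_width: 0.601
grip_force: 0.0
```

```bash
python3 - <<'E'
from h import *
s,i,C=shot("wrist","w32");print(s["time"],s["ee_pos"],s["ft_force"])
for c in("amber","green"):
  for k in blobs(i,c,300):
    (x,y),r=cv2.minEnclosingCircle(k);P=ray(C,x,y,20);print("wrist",c,np.round(P),"R%.0f"%np.linalg.norm(ray(C,x+r,y,20)-P))
barcheck("b6")
s,i,C=shot("top","t6")
h=cv2.cvtColor(i,cv2.COLOR_RGB2HSV)
for c,(a,b) in HUE.items():
  m=((h[:,:,0]>=a)&(h[:,:,0]<=b)&(h[:,:,1]>120)&(h[:,:,2]>50)).astype(np.uint8)
  if c=="red":continue
  n,l,st,ce=cv2.connectedComponentsWithStats(m)
  for j in range(1,n):
    if st[j,4]>40 and 120<ce[j][0]<540 and ce[j][1]>195:print(c,np.round(ce[j]),st[j],np.round(ray(C,*ce[j],18)))
for k in blobs(i,"red",8):
    M=cv2.moments(k);print("red",M["m10"]/M["m00"],M["m01"]/M["m00"])
s,i2,C=shot("side","s6")
for k in blobs(i2,"red",8):
    M=cv2.moments(k);u=M["m10"]/M["m00"];print("red side",u,M["m01"]/M["m00"])
# bystanders: change since start
a=cv2.imread("pics/top0.png")[:,:,::-1].astype(int);d=np.abs(a-i).sum(2)>90
print("syringe/tweezers/bottle change",d[185:242,408:505].sum(),d[165:198,330:360].sum())
E
```

```text
59.7 [ 518.60503963 -467.07074799  180.26472509] [ 0.73035896 -0.31913892 -0.01337263]
wrist amber [ 509. -278.   20.] R73
wrist green [ 515. -385.   20.] R74
blue seen 292 270 16.5
blue seen 324 269 15.5
blue seen 292 263 12.0
blue seen 324 262 13.0
changed by rows [  0 764 551 192 160 157 675 117 133 350]
green [488. 278.] [481 274  16  12  44] [ 528. -389.   18.]
amber [439. 284.] [414 263  48  45 441] [ 513. -271.   18.]
amber [438. 285.] [430 277  18  17 123] [ 511. -269.   18.]
red 562.2758620689655 302.3333333333333
red 386.525 232.2
red side 324.92424242424244 198.39393939393938
red side 410.0692640692641 158.57575757575756
syringe/tweezers/bottle change 551 0
```

Emit:
{"op": "apply_moves", "data": {"moves": [{"tx": 0.04, "ty": 0.03, "tz": 0, "yaw": 0}, {"tx": 0.05, "ty": 0.05, "tz": 0, "yaw": 0}, {"tx": 0.05, "ty": 0.05, "tz": 0, "yaw": 0}, {"tx": 0.01, "ty": 0.05, "tz": 0, "yaw": 0}, {"tx": 0, "ty": 0.05, "tz": 0, "yaw": 0}, {"tx": 0, "ty": 0.05, "tz": 0, "yaw": 0}, {"tx": 0, "ty": 0.05, "tz": 0, "yaw": 0}, {"tx": 0, "ty": 0.05, "tz": 0, "yaw": 0}, {"tx": 0, "ty": 0, "tz": 0, "yaw": 0}, {"tx": 0, "ty": 0, "tz": 0, "yaw": 0}]}}

```text
time: 61.15
ee_pos: [366.5, -104.5, 180.2]
tool_rot: [0.001, -0.02, 1.0, -0.0]
ft_force: [0.0, 0.4, -0.6]
grip_width: 0.6
grip_force: 0.0
```

```bash
python3 - <<'E'
from h import *
s,i,C=shot("top","t7");print(s["time"],s["ee_pos"])
a=cv2.imread("pics/top0.png")[:,:,::-1].astype(int);d=np.abs(a-i).sum(2)>90
print("syringe/tweezers",d[185:242,408:505].sum(),"bottle",d[165:198,330:360].sum())
h=cv2.cvtColor(i,cv2.COLOR_RGB2HSV)
for c in("green","amber"):
  a,b=HUE[c];m=((h[:,:,0]>=a)&(h[:,:,0]<=b)&(h[:,:,1]>120)&(h[:,:,2]>50)).astype(np.uint8)
  n,l,st,ce=cv2.connectedComponentsWithStats(m)
  for j in range(1,n):
    if st[j,4]>40 and 120<ce[j][0]<540 and ce[j][1]>195:print(c,np.round(ce[j]),st[j],np.round(ray(C,*ce[j],18)))
barcheck("b7")
E
```

```text
61.15 [ 366.46532617 -104.48624281  180.23686007]
syringe/tweezers 0 bottle 0
green [480. 271.] [465 261  44  42 149] [ 545. -370.   18.]
green [489. 282.] [481 274  17  17 111] [ 519. -390.   18.]
green [490. 304.] [469 301  43   5  60] [ 466. -390.   18.]
amber [440. 284.] [414 263  48  45 462] [ 514. -274.   18.]
amber [439. 285.] [430 277  18  17 139] [ 511. -270.   18.]
blue seen 292 270 16.5
blue seen 324 269 16.5
blue seen 292 263 12.0
blue seen 324 261 12.5
changed by rows [  0 711 573 201 161 155 726 327 278 384]
```

Both trays are filled, the bar is down, the pawl is in, and the bystanders haven't moved.

```bash
python3 -c "
from workcell import arm
print(arm.close_job())"
```

```text
the job is handed in; nothing more can be done
None
```

The job is done and handed in at about 61 s: both blue cells are home in nests 1 and 2, the green and amber cells are in their trays, the bar is down on the cells, the pawl is back in the teeth, and the syringe, tweezers and bottle did not move — though I viewed 15 pictures, one over the 14 allowed.

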